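# Unlock the slip strainer with the pin spanner and take out its screen

## Robot

A 6-joint arm with a two-finger parallel gripper is mounted at the origin on a cart in front of the work surface, level with it; the furniture and walls round the work are solid. World frame = base frame: x ahead of the robot, y to its left, z up, the work surface at z = 0. Lengths are in m, angles in rad, forces in N, time in s.
With the tool pointing down it reaches from about 0.225 to 0.875 m from the base axis. Payload 3.4 kg.
Tool frame: the origin (TCP) lies between the finger pads; the fingertips stand 11 mm ahead of it and the grasp point (between the pads) lies 8 mm behind it (tips_ahead is the distance from the TCP to the fingertips, in m); z points along the fingers, x is the direction in which the jaws open and shut, and the axes are right-handed (so a half turn about z gives the same grasp; the last joint's range is limited). The gripper opens to 85 mm and grips with 20 to 120 N. Pads are 22 mm wide; open, the fingers measure 114 mm over their backs; the gripper's body (76 mm by 85 mm) begins 54 mm behind the grasp point. The pads swing forward as they close: fully open they stand 13 mm farther back than shut.
Start: joints at [1.124, 0.276, 1.505, -0, 1.361, -0.121], TCP at [0.184, 0.545, 0.242] pointing down, gripper open.
Joint ranges: [-2.89, 2.89], [-0.75, 2.08], [0.22, 2.7], [-1.18, 4.32], [0.11, 2.71], [-2.7, 2.7]. Speed limits (rad/s): [2.57, 2.57, 3.14, 3.14, 3.14, 3.14].

## Interface

Orientations are given as a unit quaternion [w, x, y, z].
In Python, from rig import get_state, get_image, sign_off, masks_of, tips_ahead gives the robot as it stands.
- The arm moves only by the tool play_rows, never from a script. Its argument "series" is a list of rows, each an object of numbers: "fingers": the closure, from -1 (fully open) to 1 (shut); "dx", "dy", "dz": the shift along the world's x, y, z in mm; "turn": the turn about the world's z in rad. A call has 1 to 20 rows; each row shifts and turns the pose as measured when the row begins; what a row does not reach is not made up. A row lasts 1/12 s, in which the tool goes at most 41.7 mm and 7.16 degrees, less where a joint would pass 70% of its speed; a pose out of reach is approached as far as the arm can. A call with a gripper value outside its range is refused whole. The fingers move at their own pace and stop on an object; "squeeze" is the grip in N (left out, the last holds). Time passes only in rows, so rows that do not move let the fingers close. It gives the time, the measured TCP pose, the force and the opening at its end, in the units of the state.
- get_state(): the state, without advancing time (a new reading comes with each control period).
- get_image(name): name is "side" or "top"; returns a dict with "pixels" (384x512x3 uint8, red, green, blue), "vfov" (degrees; the focal length in pixels is half the picture's height over the tangent of half this angle, whatever the lens; pixels are square), "cx", "cy" (the principal point, pixels), "rvec" (rotation vector, rad) and "tvec" (3), from world to camera coordinates, as OpenCV has them. Camera axes: x right, y down, z forward; pixel columns grow to the right and rows downward; lengths in m; the calibration is good to about 2 mm. A picture is of the moment at which its call begins. There is no depth.
- sign_off(): hands the job in, once; it reports no verdict.
Trained networks look in a picture, given as the dict that the camera call returned (one of the last four; its "shot" number tells which), for a name from the list of things; names that differ only in an ending like _2 or _b are one class to them, and where a whole thing is asked for, a point or a joint stands for the part that bears it (a point fixed in the world has none). Each returns a list of dicts, best first, with "p" (0 to 1); they miss things now and then, are a little off and sometimes report something else, mostly with a low value. They report only what shows in the picture. A call takes as long as a camera call. They do not tell look-alikes from the thing itself.
- masks_of(picture, label): "region" (384x512 bool, what is visible of it) and "xy" ([column, row] in pixels, amid what is visible of it).
The state is a dict: "clock": time; "qpos": joint angles; "qd": joint speeds; "effort": joint torques, N m; "position": TCP position; "ee_rot": TCP orientation; "contact_force": force on the tool from outside, world axes, zero at the start; "moment": the same for the moment, N m; "width": finger opening in m.
Only numpy, scipy, OpenCV 4.12 (cv2) and the standard library are available. Lean on these libraries where they do the work, as an engineer would, in place of code of your own. Each camera call takes 0.05 s, during which the arm holds its last target. There are 200 camera calls.

## Task

Take the two-pronged pin spanner out of its wooden rest, put both prongs fully into the two holes of the strainer's lock collar and, with the spanner, turn the collar anticlockwise (seen looking down onto its face) until it meets its stop, so that the keeper arm no longer covers the screen. Stand the spanner back upright in its rest, then slide the flat screen up out of its slot by the top edge and stand it on its lower edge between the two wire hoops of the draining rack. Do not push the collar or its arm with the gripper, and leave the cup, the clay and the beaker where they are.

Things in the scene. Friction and masses are not known exactly. Their poses are not given: they have to be found in the camera images.
- strainer: Grey cast slip strainer fixed to the bench, foot 200 x 150 mm. Origin: on the bench, 105 mm below the centre of its sloping face; own x points to its back, z up. The face's normal leans 30 deg from vertical toward the front (-x). Collar and slotted holder stand on the face, the holder uphill (behind): slot middle 100 mm uphill of the collar's axis.
- slot_mouth (a point): Middle of the slot's mouth, fixed to the strainer (frame like the strainer's own, upright). The slot is 11 mm wide, 93 mm long across the slope and 76 mm deep along the face's normal, with 12 mm thick walls; the screen stands in it.
- collar (a joint): Turn of the lock collar about the face's normal, rad: 0 = keeper arm squarely over the screen, grows anticlockwise seen looking down onto the face, 1.2 = stop, keeper well clear. Starts between 0 and 0.25, takes about 0.15 N m to turn, stays where left. The screen cannot leave its slot while the arm covers it.
- collar_face (a point): Centre of the upper face of the steel lock collar (104 mm wide, 16 thick), turning with it. z: turning axis, out of the face; x: line through both holes, toward the keeper. Holes 14 mm wide and deep, 33 mm from the axis at +x and -x. The keeper arm (24 mm wide) leaves the rim at +x, rises at 71-79 mm to 42 mm above this face and reaches out to 112 mm.
- spanner: Pin spanner, 0.25 kg: two prongs (9 mm thick, 20 long, bevelled tips, 66 apart) under a steel bar 92 x 26 x 12 mm; wooden handle on top (44 along the bar, 16 thick, 60 high). Origin midway between the prong tips; z up the handle, x along the bar, y through the handle. Bar z 20-32, handle z 32-92 mm. Same when turned half round. Starts upright in the rest.
- rest: Wooden rest fixed to the bench, 130 x 56 x 34 mm, end stops 47 mm high. Origin: centre of its underside, z up, x along its trough (16 mm wide, floor at z = 10 mm). The prongs hang in the trough; the bar lies along x on the rims (z = 34 mm) between the stops with 8 mm play at either end, so the spanner's origin is then at z = 14 mm.
- screen: Flat sieve screen in an aluminium frame, 90 mm wide, 8 thick, 110 high, 0.16 kg. Origin: middle of the lower edge; z to the top edge, x through the thickness, y along the width. Starts fully down in the slot, z along the face's normal (30 deg from vertical), its top 34 mm clear of the slot's mouth: a solid strip to grip.
- rack: Draining rack fixed to the bench: grey dish 140 x 90 mm, floor at z = 11 mm, rim 18 mm. Two wire hoops (wire 6 mm, 102 mm long, top at z = 69 mm) run along x at y = +18 and -18 mm, 30 mm free between them. Origin: centre of its underside, z up. The screen stands in this gap on its lower edge, width along x, and may lean on a hoop.
- cup: Bystander: terracotta test cup, 62 mm across, 53 mm high; origin at the centre of its underside.
- clay: Bystander: lump of clay, 52 x 74 x 40 mm; origin at the centre of its underside.
- beaker: Bystander: pale plastic beaker, 71 mm across, 96 mm high; origin at the centre of its underside.
Things that resemble listed ones, but are neither listed nor needed, are in the scene too. Leave any yellow look-alike of the screen alone.

How it is judged:
On the way, in this order (a step that is already met when the one before it is completed fails the run):
1. both prongs of the spanner are in the collar's holes, before the collar is turned (x of spanner in the frame of collar_face between -0.005 and 0.005 m and y of spanner in the frame of collar_face between -0.005 and 0.005 m and z of spanner in the frame of collar_face below -0.008 m and angle between the z axis of spanner and the z axis of collar_face, either way round below 0.12 rad and angle between the x axis of spanner and the x axis of collar_face, either way round below 0.14 rad and value of joint collar below 0.5 rad), for 0.2 s.
2. the collar is turned to its stop with both prongs in the holes (x of spanner in the frame of collar_face between -0.005 and 0.005 m and y of spanner in the frame of collar_face between -0.005 and 0.005 m and z of spanner in the frame of collar_face below -0.008 m and angle between the z axis of spanner and the z axis of collar_face, either way round below 0.12 rad and angle between the x axis of spanner and the x axis of collar_face, either way round below 0.14 rad and value of joint collar above 1.05 rad), for 0.1 s.
3. the spanner stands in its rest again and is let go, the screen still in its slot (x of spanner in the frame of rest between -0.012 and 0.012 m and y of spanner in the frame of rest between -0.007 and 0.007 m and z of spanner in the frame of rest between 0.005 and 0.022 m and angle between spanner's own z axis and vertical below 0.15 rad and linear speed of spanner below 0.02 m/s and contact force between spanner and the fingers below 0.1 N and z of screen in the frame of strainer below 0.13 m), for 0.2 s.
At the end, for the whole second after the job is handed in: The collar is past 1.0 rad, the spanner stands upright in its rest (within 0.15 rad), and the screen stands on its lower edge on the rack's floor between the hoops (within 35 mm of the middle along them, leaning under 0.45 rad); all released and at rest (x of spanner in the frame of rest between -0.012 and 0.012 m and y of spanner in the frame of rest between -0.007 and 0.007 m and z of spanner in the frame of rest between 0.005 and 0.022 m and angle between spanner's own z axis and vertical below 0.15 rad and linear speed of each of spanner, screen below 0.02 m/s and x of screen in the frame of rack between -0.035 and 0.035 m and y of screen in the frame of rack between -0.02 and 0.02 m and z of screen in the frame of rack between 0.006 and 0.022 m and angle between screen's own z axis and vertical below 0.45 rad and value of joint collar above 1 rad and contact force between rack and screen above 0.1 N); the robot touches nothing.
It fails at once if the gripper pushes the collar or its keeper arm directly (contact force between the fingers and collar above 4 N).
It fails at once if the terracotta test cup is moved by more than 40 mm or tipped over (distance of cup from where it was at the start of the episode above 0.04 m or angle between cup's own z axis and vertical above 0.5 rad).
It fails at once if the lump of clay is moved by more than 40 mm or tipped over (distance of clay from where it was at the start of the episode above 0.04 m or angle between clay's own z axis and vertical above 0.5 rad).
It fails at once if the plastic beaker is moved by more than 40 mm or tipped over (distance of beaker from where it was at the start of the episode above 0.04 m or angle between beaker's own z axis and vertical above 0.5 rad).
It also fails if it takes over 72 s, if anything falls off the work surface, if the arm or the gripper's body presses on something with over 40 N, if the wrist force passes 120 N, or if a joint passes its speed limit or range.

## Working session

There is one attempt and no reset: what is moved stays moved. The work goes in short steps, Python scripts to look and compute and a tool call to move; the robot and the scene stay as the last step left them, time stands still between calls to the robot, and variables do not carry over. Pictures are saved under pics/ and viewed, about 8 in all and at most 12, crops included, and the job is handed in when it is done.

Besides the shell and the picture viewer there is one more tool, called after ">>>" as name(argument=value, ...), one argument or row to a line, values as JSON. play_rows: Moves the arm, as the interface text tells. Its arguments: {"type":"object","properties":{"series":{"type":"array"},"squeeze":{"type":"number"}},"required":["series"]}

```bash
ls; mkdir -p pics; cat > h.py <<'E'
import numpy as np, cv2, sys
from rig import *
def cam(im):
    f=im["pixels"].shape[0]/2/np.tan(np.radians(im["vfov"])/2)
    K=np.array([[f,0,im["cx"]],[0,f,im["cy"]],[0,0,1.]])
    return K,np.array(im["rvec"],float),np.array(im["tvec"],float)
def proj(im,P):
    K,r,t=cam(im); return cv2.projectPoints(np.atleast_2d(np.array(P,float)),r,t,K,None)[0][:,0]
def ray(im,uv):
    K,r,t=cam(im); R=cv2.Rodrigues(r)[0]; c=-R.T@t
    d=R.T@np.linalg.inv(K)@np.array([uv[0],uv[1],1.]); return c,d/np.linalg.norm(d)
def atz(im,uv,z):
    c,d=ray(im,uv); return c+d*(z-c[2])/d[2]
def tri(obs):
    A=np.zeros((3,3));b=np.zeros(3)
    for im,uv in obs:
        c,d=ray(im,uv);M=np.eye(3)-np.outer(d,d);A+=M;b+=M@c
    return np.linalg.solve(A,b)
def save(im,name,box=None,s=1):
    p=im["pixels"]
    if box: p=p[box[1]:box[3],box[0]:box[2]]
    cv2.imwrite(f"pics/{name}.png",cv2.resize(p[:,:,::-1],None,fx=s,fy=s,interpolation=cv2.INTER_CUBIC))
E
cat > a.py <<'E'
from h import *
a=get_image("side");b=get_image("top")
save(a,"side0",None,1.5);save(b,"top0",None,1.5)
for im,n in((a,"side"),(b,"top")):
    K,r,t=cam(im);R=cv2.Rodrigues(r)[0];print(n,-R.T@t,R[2],K[0,0],im["cx"],im["cy"])
    for l in "strainer collar_face spanner rest screen rack cup clay beaker".split():
        print(l,[(round(d["p"],2),np.round(d["xy"]).tolist(),int(d["region"].sum())) for d in masks_of(im,l)][:4])
print(get_state())
E
python3 a.py
```

```text
pics
side [0.53752388 0.83578886 0.75960885] [ 0.01442163 -0.80914822 -0.58742759] 387.8532459823843 254.7057054894053 190.39866810559747
strainer [(0.85, [229.0, 216.0], 4675)]
collar_face [(0.82, [239.0, 198.0], 1041)]
spanner [(0.72, [279.0, 298.0], 789)]
rest [(0.7, [280.0, 313.0], 1180)]
screen [(0.66, [278.0, 299.0], 744), (0.56, [246.0, 153.0], 333)]
rack []
cup [(0.68, [316.0, 260.0], 537), (0.64, [240.0, 196.0], 963)]
clay [(0.57, [305.0, 203.0], 281)]
beaker [(0.6, [194.0, 171.0], 466), (0.32, [280.0, 298.0], 759)]
top [ 0.34784744 -0.09063585  1.27114616] [ 0.17418518  0.00185226 -0.98471117] 417.7961311305713 259.7945949296556 189.76364761562647
strainer [(0.58, [237.0, 175.0], 3541)]
collar_face [(0.9, [230.0, 179.0], 1244)]
spanner [(0.78, [137.0, 216.0], 366), (0.26, [236.0, 174.0], 3705)]
rest [(0.79, [144.0, 219.0], 584)]
screen [(0.72, [234.0, 149.0], 189), (0.69, [374.0, 187.0], 1076)]
rack [(0.65, [318.0, 207.0], 1403)]
cup [(0.58, [185.0, 249.0], 341)]
clay [(0.58, [273.0, 243.0], 347)]
beaker [(0.95, [300.0, 128.0], 519), (0.55, [235.0, 174.0], 3635)]
{'clock': 1.0, 'qpos': array([ 1.12397546e+00,  2.75896421e-01,  1.50488140e+00,  9.00940511e-06,
        1.36070661e+00, -1.21006981e-01]), 'qd': array([ 1.17440441e-03,  5.41979253e-05, -7.78957266e-04,  1.01131401e-04,
       -2.15178218e-04,  1.86455491e-04]), 'effort': array([ 5.67016596e-04, -4.16671407e+01, -2.46098167e+01, -3.82199587e-04,
        2.61039504e-04, -1.95888344e-05]), 'position': array([0.18406876, 0.54478272, 0.24233748]), 'ee_rot': array([-2.98760037e-05,  8.12428992e-01,  5.83060143e-01,  4.53305966e-05]), 'contact_force': array([1.2680636, 0.0331085, 0.5657272]), 'moment': array([-0.04304838,  0.05591253, -0.04859971]), 'width': 0.08539774478114713}
```

View pics/side0.png

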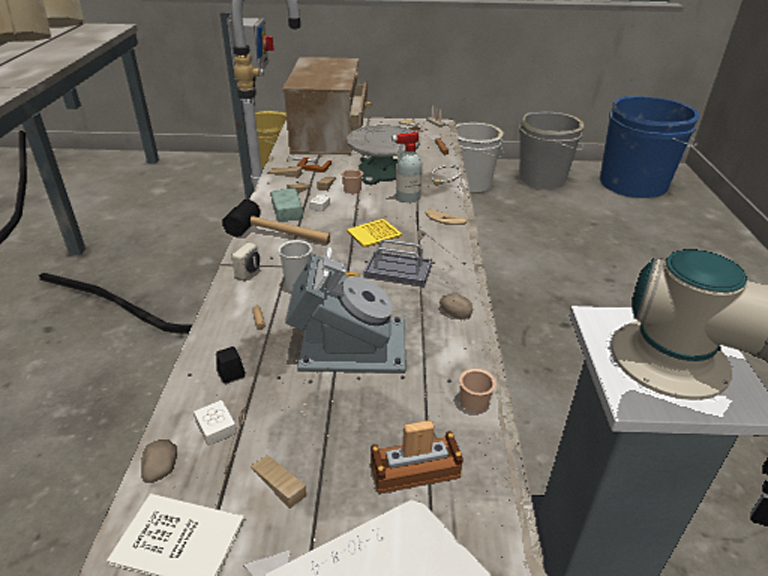

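View pics/top0.png

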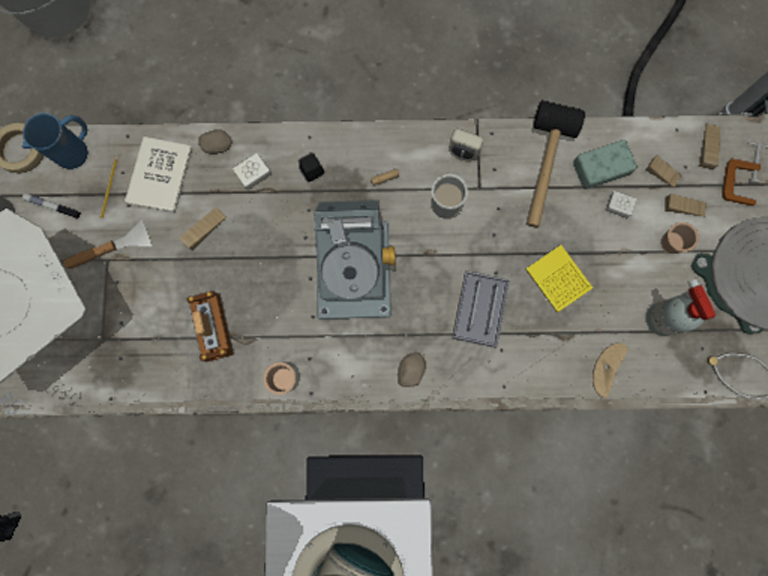

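```bash
cat > b.py <<'E'
from h import *
import pickle
a=get_image("side");b=get_image("top");pickle.dump((a,b),open("im0.pkl","wb"))
def crop(im,x,y,w,h,s): 
    c=cv2.resize(im["pixels"][y:y+h,x:x+w,::-1],None,fx=s,fy=s,interpolation=cv2.INTER_CUBIC)
    for u in range(0,w,10): cv2.line(c,(int(u*s),0),(int(u*s),6 if u%50 else 14),(0,0,255),1)
    for v in range(0,h,10): cv2.line(c,(0,int(v*s)),(6 if v%50 else 14,int(v*s)),(0,0,255),1)
    return c
s=4.
A=crop(b,200,125,100,95,4);B=crop(a,180,155,100,95,4)
C=crop(b,110,185,100,55,4);D=crop(a,230,270,100,55,4)
cv2.imwrite("pics/c1.png",np.vstack([np.hstack([A,B]),np.hstack([C,D])]))
for nm,p in (("base",[0,0,0]),("tcp",[.184,.545,.242])): print(nm,proj(a,p),proj(b,p))
for n,uv in dict(rest=(144,219),strn=(235,177),rack=(321,206)).items(): print(n,atz(b,uv,.03))
E
python3 b.py
```

```text
base [[446.10110046 238.64717313]] [[231.82127907 387.99704472]]
tcp [[511.99006737 377.51854618]] [[ -6.50847587 338.18579174]]
rest [0.48420355 0.25846443 0.03      ]
strn [ 0.60788794 -0.01366368  0.03      ]
rack [ 0.51517199 -0.27081425  0.03      ]
```

View pics/c1.png

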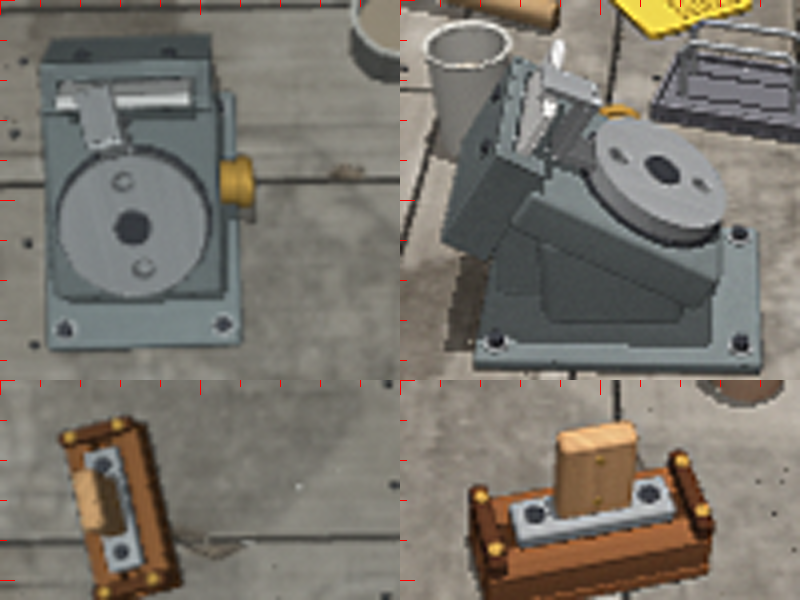

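```bash
cat > c.py <<'E'
from h import *
import pickle
a,b=pickle.load(open("im0.pkl","rb"))
T=lambda u,v:(200+u/4,125+v/4); S=lambda u,v:(180+(u-400)/4,155+v/4)
T2=lambda u,v:(110+u/4,185+(v-380)/4); S2=lambda u,v:(230+(u-400)/4,270+(v-380)/4)
F=dict(up=(T(123,181),S(620,155)),cen=(T(132,228),S(663,169)),dn=(T(143,268),S(702,185)),
 b_hi=(T2(103,463),S2(535,514)),b_lo=(T2(121,552),S2(648,494)),
 c1=(T2(68,437),S2(495,549)),c2=(T2(118,424),S2(480,495)),c3=(T2(103,592),S2(702,511)),c4=(T2(152,578),S2(680,460)))
P={}
for k,(t,s) in F.items():
    p=tri([(b,t),(a,s)]);P[k]=p
    print(k,p.round(4),(proj(b,p)[0]-t).round(1),(proj(a,p)[0]-s).round(1))
d=P["up"]-P["dn"];print("hole line",d,np.linalg.norm(d));d=P["b_hi"]-P["b_lo"];print("bar",d,np.linalg.norm(d),np.arctan2(d[1],d[0]))
print("restmid",np.mean([P[f"c{i}"] for i in (1,2,3,4)],axis=0))
# screws of foot top at z~.01
for uv in ((65,328),(223,324)): print(atz(b,T(*uv),.012))
for uv in ((497,341),(740,344),(740,233)): print(atz(a,S(*uv),.012))
for uv in ((45,95),(213,84)): print(T(*uv))
E
python3 c.py
```

```text
up [ 0.6057 -0.0083  0.1337] [ 0.  -0.1] [0.1 0. ]
cen [ 0.576  -0.0136  0.1187] [ 0.  -0.3] [0.3 0.1]
dn [ 0.5498 -0.02    0.101 ] [ 0.  -0.1] [0.1 0. ]
b_hi [0.5227 0.2804 0.0438] [ 0.  -0.1] [0.1 0. ]
b_lo [0.4576 0.2645 0.0439] [ 0.1 -0.4] [0.6 0.1]
c1 [0.5434 0.3064 0.0459] [ 0.1 -0.4] [0.6 0.1]
c2 [0.5528 0.2698 0.0451] [ 0.1 -0.5] [0.6 0.1]
c3 [0.4282 0.2762 0.0454] [ 0.1 -0.4] [0.5 0.1]
c4 [0.438  0.2407 0.0454] [ 0.1 -0.4] [0.5 0.1]
hole line [0.05594959 0.01169685 0.03274524] 0.06587429910647238
bar [ 0.06516041  0.01592026 -0.00014423] 0.06707722578949099 0.2396295416942804
restmid [0.4905915  0.27326345 0.04545716]
[0.51943783 0.04487381 0.012     ]
[ 0.52065312 -0.07523244  0.012     ]
[0.68955043 0.04835544 0.012     ]
[0.52063188 0.04428515 0.012     ]
[ 0.52137928 -0.07736913  0.012     ]
(211.25, 148.75)
(253.25, 146.0)
```

>>> play_rows(
  series=[
    {"dx":15,"dy":-13.5,"turn":-0.123,"fingers":-1},
    {"dx":15,"dy":-13.5,"turn":-0.123},
    {"dx":15,"dy":-13.5,"turn":-0.123},
    {"dx":15,"dy":-13.5,"turn":-0.123},
    {"dx":15,"dy":-13.5,"turn":-0.123},
    {"dx":15,"dy":-13.5,"turn":-0.123},
    {"dx":15,"dy":-13.5,"turn":-0.123},
    {"dx":15,"dy":-13.5,"turn":-0.123},
    {"dx":15,"dy":-13.5,"turn":-0.123},
    {"dx":15,"dy":-13.5,"turn":-0.123},
    {"dx":15,"dy":-13.5,"turn":-0.123},
    {"dx":15,"dy":-13.5,"turn":-0.123},
    {"dx":15,"dy":-13.5,"turn":-0.123},
    {"dx":15,"dy":-13.5,"turn":-0.123},
    {"dx":15,"dy":-13.5,"turn":-0.123},
    {"dx":15,"dy":-13.5,"turn":-0.123},
    {"dx":15,"dy":-13.5,"turn":-0.123},
    {"dx":15,"dy":-13.5,"turn":-0.123},
    {"dx":15,"dy":-13.5,"turn":-0.123},
    {"dx":15,"dy":-13.5,"turn":-0.123},
  ],
  squeeze=25,
)

```text
invalid input at $.series[0]: expected keys fingers, dx, dy, dz, turn
```

>>> play_rows(
  series=[
    {"dx":15,"dy":-13.5,"dz":0,"turn":-0.123,"fingers":-1},
    {"dx":15,"dy":-13.5,"dz":0,"turn":-0.123,"fingers":-1},
    {"dx":15,"dy":-13.5,"dz":0,"turn":-0.123,"fingers":-1},
    {"dx":15,"dy":-13.5,"dz":0,"turn":-0.123,"fingers":-1},
    {"dx":15,"dy":-13.5,"dz":0,"turn":-0.123,"fingers":-1},
    {"dx":15,"dy":-13.5,"dz":0,"turn":-0.123,"fingers":-1},
    {"dx":15,"dy":-13.5,"dz":0,"turn":-0.123,"fingers":-1},
    {"dx":15,"dy":-13.5,"dz":0,"turn":-0.123,"fingers":-1},
    {"dx":15,"dy":-13.5,"dz":0,"turn":-0.123,"fingers":-1},
    {"dx":15,"dy":-13.5,"dz":0,"turn":-0.123,"fingers":-1},
    {"dx":15,"dy":-13.5,"dz":0,"turn":-0.123,"fingers":-1},
    {"dx":15,"dy":-13.5,"dz":0,"turn":-0.123,"fingers":-1},
    {"dx":15,"dy":-13.5,"dz":0,"turn":-0.123,"fingers":-1},
    {"dx":15,"dy":-13.5,"dz":0,"turn":-0.123,"fingers":-1},
    {"dx":15,"dy":-13.5,"dz":0,"turn":-0.123,"fingers":-1},
    {"dx":15,"dy":-13.5,"dz":0,"turn":-0.123,"fingers":-1},
    {"dx":15,"dy":-13.5,"dz":0,"turn":-0.123,"fingers":-1},
    {"dx":15,"dy":-13.5,"dz":0,"turn":-0.123,"fingers":-1},
    {"dx":15,"dy":-13.5,"dz":0,"turn":-0.123,"fingers":-1},
    {"dx":15,"dy":-13.5,"dz":0,"turn":-0.123,"fingers":-1},
  ],
  squeeze=25,
)

```text
clock: 2.77
position: [0.4934, 0.264, 0.2435]
ee_rot: [-0.001, 0.809, -0.588, 0.003]
contact_force: [1.0, 0.3, 0.6]
width: 0.0857
```

>>> play_rows(
  series=[
    {"dx":-3,"dy":8.5,"dz":-20,"turn":-0.074,"fingers":-1},
    {"dx":0,"dy":0,"dz":-40,"turn":0,"fingers":-1},
    {"dx":0,"dy":0,"dz":-40,"turn":0,"fingers":-1},
    {"dx":0,"dy":0,"dz":-15,"turn":0,"fingers":-1},
    {"dx":0,"dy":0,"dz":0,"turn":0,"fingers":-1},
  ],
)

```text
clock: 3.18
position: [0.4977, 0.2694, 0.128]
ee_rot: [-0.006, 0.782, -0.624, 0.007]
contact_force: [-1.3, 0.1, -0.6]
width: 0.0858
```

```bash
cat > st.py <<'E'
from h import *
from scipy.spatial.transform import Rotation as Ro
def st():
    s=get_state();q=s["ee_rot"];R=Ro.from_quat([q[1],q[2],q[3],q[0]]).as_matrix()
    print("t",round(s["clock"],2),"pos",s["position"].round(4),"yaw",round(np.arctan2(R[1,0],R[0,0]),4),"tilt",np.round(R[:2,2],3),"w",round(s["width"],4),"F",s["contact_force"].round(1),"M",s["moment"].round(2),"tips",tips_ahead() if callable(tips_ahead) else tips_ahead)
    return s,R
if __name__=="__main__": st()
E
python3 st.py
```

```text
t 3.18 pos [0.4977 0.2694 0.128 ] yaw -1.3467 tilt [0.019 0.001] w 0.0858 F [-1.3  0.1 -0.6] M [-0.01  0.05 -0.01] tips 0.011
```

>>> play_rows(
  series=[
    {"dx":-7,"dy":3.5,"dz":-10,"turn":0.016,"fingers":-1},
    {"dx":0,"dy":0,"dz":-10,"turn":0,"fingers":-1},
    {"dx":0,"dy":0,"dz":-10,"turn":0,"fingers":-1},
    {"dx":0,"dy":0,"dz":-10,"turn":0,"fingers":-1},
    {"dx":0,"dy":0,"dz":0,"turn":0,"fingers":-1},
    {"dx":0,"dy":0,"dz":0,"turn":0,"fingers":-1},
  ],
)

```text
clock: 3.68
position: [0.4935, 0.2737, 0.0882]
ee_rot: [-0.008, 0.787, -0.617, 0.008]
contact_force: [0.4, -0.8, -0.1]
width: 0.0852
```

```bash
python3 st.py
```

```text
t 3.68 pos [0.4935 0.2737 0.0882] yaw -1.3308 tilt [0.023 0.003] w 0.0852 F [ 0.4 -0.8 -0.1] M [-0.01 -0.02 -0.03] tips 0.011
```

>>> play_rows(
  series=[
    {"dx":-3,"dy":-0.5,"dz":-7,"turn":0,"fingers":-1},
    {"dx":0,"dy":0,"dz":0,"turn":0,"fingers":1},
    {"dx":0,"dy":0,"dz":0,"turn":0,"fingers":1},
    {"dx":0,"dy":0,"dz":0,"turn":0,"fingers":1},
    {"dx":0,"dy":0,"dz":0,"turn":0,"fingers":1},
    {"dx":0,"dy":0,"dz":0,"turn":0,"fingers":1},
    {"dx":0,"dy":0,"dz":0,"turn":0,"fingers":1},
    {"dx":0,"dy":0,"dz":0,"turn":0,"fingers":1},
  ],
)

```text
clock: 4.35
position: [0.4923, 0.2737, 0.083]
ee_rot: [-0.011, 0.786, -0.617, 0.01]
contact_force: [-0.3, 1.0, -2.6]
width: 0.0156
```

```bash
python3 st.py
```

```text
t 4.35 pos [0.4923 0.2737 0.083 ] yaw -1.3312 tilt [0.028 0.005] w 0.0156 F [-0.3  1.  -2.6] M [0.03 0.02 0.01] tips 0.011
```

>>> play_rows(
  series=[
    {"dx":0,"dy":0,"dz":15,"turn":0,"fingers":1},
    {"dx":0,"dy":0,"dz":20,"turn":0,"fingers":1},
    {"dx":0,"dy":0,"dz":20,"turn":0,"fingers":1},
    {"dx":0,"dy":0,"dz":20,"turn":0,"fingers":1},
    {"dx":0,"dy":0,"dz":20,"turn":0,"fingers":1},
    {"dx":0,"dy":0,"dz":20,"turn":0,"fingers":1},
    {"dx":0,"dy":-10,"dz":20,"turn":0,"fingers":1},
    {"dx":3,"dy":-20,"dz":10,"turn":0,"fingers":1},
    {"dx":5,"dy":-25,"dz":0,"turn":0,"fingers":1},
    {"dx":7,"dy":-25,"dz":0,"turn":0,"fingers":1},
    {"dx":7,"dy":-25,"dz":0,"turn":0,"fingers":1},
    {"dx":7,"dy":-25,"dz":0,"turn":0,"fingers":1},
    {"dx":7,"dy":-25,"dz":0,"turn":0,"fingers":1},
    {"dx":7,"dy":-25,"dz":0,"turn":0,"fingers":1},
    {"dx":7,"dy":-25,"dz":0,"turn":0,"fingers":1},
    {"dx":7,"dy":-25,"dz":0,"turn":0,"fingers":1},
    {"dx":5,"dy":-20,"dz":0,"turn":0,"fingers":1},
    {"dx":0,"dy":-10,"dz":0,"turn":0,"fingers":1},
    {"dx":0,"dy":0,"dz":0,"turn":0,"fingers":1},
    {"dx":0,"dy":0,"dz":0,"turn":0,"fingers":1},
  ],
)

```text
clock: 6.02
position: [0.545, 0.0008, 0.2251]
ee_rot: [-0.002, 0.788, -0.616, 0.002]
contact_force: [0.3, -0.4, -3.0]
width: 0.0157
```

```bash
python3 st.py
```

```text
t 6.02 pos [0.545  0.0008 0.2251] yaw -1.328 tilt [0.006 0.001] w 0.0157 F [ 0.3 -0.4 -3. ] M [0.06 0.03 0.01] tips 0.011
```

>>> play_rows(
  series=[
    {"dx":8,"dy":-7,"dz":0,"turn":-0.018,"fingers":1},
    {"dx":8,"dy":-7,"dz":0,"turn":-0.018,"fingers":1},
    {"dx":3,"dy":-3,"dz":-5,"turn":0,"fingers":1},
    {"dx":0,"dy":0,"dz":-4,"turn":0,"fingers":1},
    {"dx":0,"dy":0,"dz":0,"turn":0,"fingers":1},
    {"dx":0,"dy":0,"dz":0,"turn":0,"fingers":1},
  ],
)

```text
clock: 6.52
position: [0.5653, -0.013, 0.2146]
ee_rot: [-0.003, 0.777, -0.63, 0.001]
contact_force: [0.2, 0.6, -2.9]
width: 0.0155
```

```bash
cat >> h.py <<'E'
def crop(im,x,y,w,h,s): 
    c=cv2.resize(im["pixels"][y:y+h,x:x+w,::-1],None,fx=s,fy=s,interpolation=cv2.INTER_CUBIC)
    for u in range(0,w,10): cv2.line(c,(int(u*s),0),(int(u*s),6 if u%50 else 14),(0,0,255),1)
    for v in range(0,h,10): cv2.line(c,(0,int(v*s)),(6 if v%50 else 14,int(v*s)),(0,0,255),1)
    return c
E
python3 st.py; python3 - <<'E'
from h import *
a=get_image("side");b=get_image("top")
cv2.imwrite("pics/c2.png",np.hstack([crop(b,190,120,80,100,5),crop(a,205,130,80,100,5)]))
E
```

```text
t 6.52 pos [ 0.5653 -0.013   0.2146] yaw -1.363 tilt [0.005 0.003] w 0.0155 F [ 0.2  0.6 -2.9] M [ 0.02  0.03 -0.02] tips 0.011
```

View pics/c2.png

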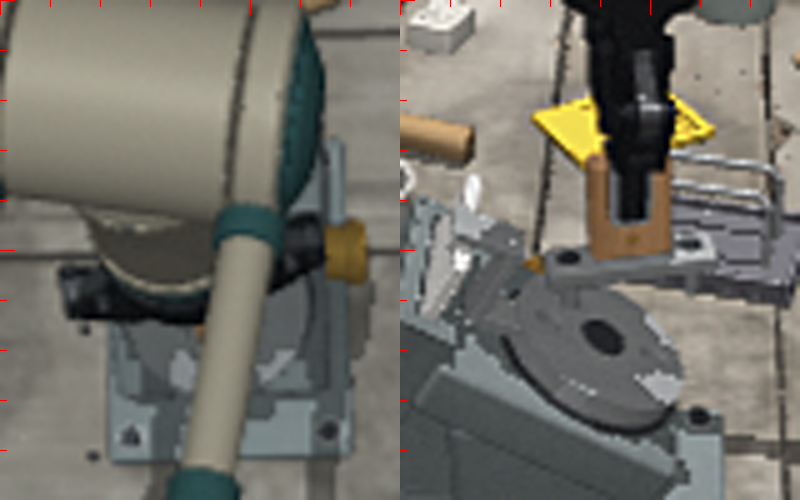

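>>> play_rows(
  series=[
    {"dx":0,"dy":-2.5,"dz":-5,"turn":0,"fingers":1},
    {"dx":0,"dy":0,"dz":-4,"turn":0,"fingers":1},
    {"dx":0,"dy":0,"dz":-4,"turn":0,"fingers":1},
    {"dx":0,"dy":0,"dz":0,"turn":0,"fingers":1},
  ],
)

```text
clock: 6.95
position: [0.5645, -0.0151, 0.2009]
ee_rot: [-0.003, 0.777, -0.63, 0.001]
contact_force: [-0.5, 0.0, -2.2]
width: 0.0157
```

>>> play_rows(
  series=[
    {"dx":0,"dy":0,"dz":-2,"turn":0,"fingers":1},
    {"dx":-3.3,"dy":-0.7,"dz":-1.8,"turn":0,"fingers":1},
    {"dx":-3.2,"dy":-0.7,"dz":-1.8,"turn":0,"fingers":1},
    {"dx":-3.1,"dy":-0.7,"dz":-1.9,"turn":0,"fingers":1},
    {"dx":-3.1,"dy":-0.6,"dz":-1.9,"turn":0,"fingers":1},
    {"dx":-3,"dy":-0.6,"dz":-2,"turn":0,"fingers":1},
    {"dx":-2.8,"dy":-0.6,"dz":-2.2,"turn":0,"fingers":1},
    {"dx":0,"dy":0,"dz":0,"turn":0,"fingers":1},
  ],
)

```text
clock: 7.62
position: [0.5459, -0.0192, 0.1889]
ee_rot: [-0.005, 0.777, -0.63, 0.003]
contact_force: [-1.8, 0.7, -1.7]
width: 0.0157
```

```bash
python3 st.py
```

```text
t 7.62 pos [ 0.5459 -0.0192  0.1889] yaw -1.3623 tilt [0.011 0.003] w 0.0157 F [-1.8  0.7 -1.7] M [ 0.03  0.23 -0.03] tips 0.011
```

>>> play_rows(
  series=[
    {"dx":-2.7,"dy":-0.6,"dz":-2.5,"turn":0,"fingers":1},
    {"dx":-2.7,"dy":-0.6,"dz":-2.5,"turn":0,"fingers":1},
    {"dx":-2.5,"dy":-0.5,"dz":-2.7,"turn":0,"fingers":1},
    {"dx":-2.5,"dy":-0.5,"dz":-2.7,"turn":0,"fingers":1},
    {"dx":-2.3,"dy":-0.5,"dz":-2.9,"turn":0,"fingers":1},
    {"dx":-2.2,"dy":-0.5,"dz":-2.9,"turn":0,"fingers":1},
    {"dx":0,"dy":0,"dz":0,"turn":0,"fingers":1},
  ],
)

```text
clock: 8.2
position: [0.5364, -0.0211, 0.1834]
ee_rot: [-0.013, 0.777, -0.63, 0.012]
contact_force: [-0.2, 1.0, -3.0]
width: 0.0154
```

```bash
python3 st.py; python3 - <<'E'
from h import *
a=get_image("side")
cv2.imwrite("pics/c3.png",crop(a,205,120,100,90,7))
E
```

```text
t 8.2 pos [ 0.5364 -0.0211  0.1834] yaw -1.3627 tilt [0.035 0.006] w 0.0154 F [-0.2  1.  -3. ] M [-0.03  0.13  0.05] tips 0.011
```

View pics/c3.png

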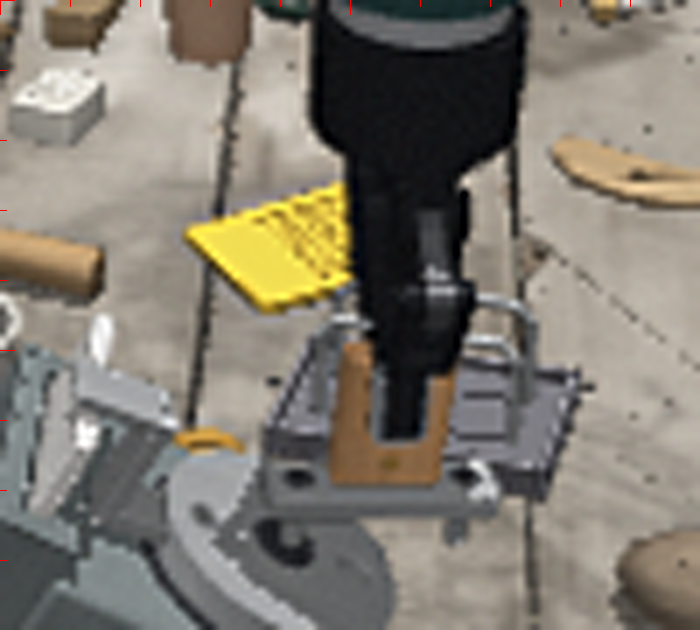

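```bash
cat > alpha.py <<'E'
from h import *
from st import st
from scipy.optimize import least_squares
def fit(a,pl,pr,lam=-1.3627+np.pi/2,off=2.,ny=0.):
    s,R=st(); piv=s["position"]-.008*R[:,2]
    h=np.array([np.cos(lam),np.sin(lam),0]);z=np.array([0,0,1.])
    def pts(al,o,dz,P=((33,32),(-33,32))):
        c,s_=np.cos(al),np.sin(al);ex=c*h+s_*z;ez=-s_*h+c*z
        return [piv+ex*(x+o)*1e-3+ez*(zz-77-dz)*1e-3 for x,zz in P]
    f=lambda p:np.r_[(proj(a,pts(p[0],p[1],p[2]))-np.array([pl,pr])).ravel(),.15*(p[1]+off),.15*p[2]]
    r=least_squares(f,[.2,-off,0]);print("alpha deg",np.degrees(r.x[0]),"off",r.x[1:],"res",r.fun.round(2))
    T=pts(*r.x,P=((33,0),(-33,0),(0,0)));print("tips+,-,mid",np.round(T,4));return r.x,T
if __name__=="__main__":
    a=get_image("side");fit(a,(247.6,188),(271.4,187.6))
E
python3 alpha.py
```

```text
t 8.3 pos [ 0.5366 -0.0211  0.1832] yaw -1.3628 tilt [0.034 0.006] w 0.0156 F [-1.6  0.3  3.4] M [0.09 0.1  0.05] tips 0.011
alpha deg 5.667894481864198 off [-1.01059096 -0.74296567] res [ 0.08 -0.01 -0.02  0.07  0.15 -0.11]
tips+,-,mid [[ 0.5748 -0.013   0.1185]
 [ 0.5106 -0.0266  0.112 ]
 [ 0.5427 -0.0198  0.1152]]
```

>>> play_rows(
  series=[
    {"dx":0,"dy":0,"dz":10,"turn":0,"fingers":1},
    {"dx":0,"dy":0,"dz":15,"turn":0,"fingers":1},
    {"dx":4,"dy":1,"dz":10,"turn":0,"fingers":1},
    {"dx":8,"dy":1.5,"dz":0,"turn":0,"fingers":1},
    {"dx":8,"dy":1.5,"dz":0,"turn":0,"fingers":1},
    {"dx":8,"dy":1,"dz":0,"turn":0,"fingers":1},
    {"dx":3,"dy":0,"dz":0,"turn":0,"fingers":1},
    {"dx":0,"dy":0,"dz":0,"turn":0,"fingers":1},
    {"dx":0,"dy":0,"dz":0,"turn":0,"fingers":1},
  ],
  squeeze=20,
)

```text
clock: 9.05
position: [0.5683, -0.0159, 0.2143]
ee_rot: [-0.009, 0.777, -0.63, 0.007]
contact_force: [0.2, 0.0, -2.3]
width: 0.0158
```

```bash
python3 - <<'E'
from h import *
from st import st
st()
a=get_image("side")
import pickle;pickle.dump(a,open("a4.pkl","wb"))
cv2.imwrite("pics/c4.png",crop(a,215,120,80,70,7))
E
```

```text
t 9.05 pos [ 0.5683 -0.0159  0.2143] yaw -1.3626 tilt [0.022 0.006] w 0.0158 F [ 0.2  0.  -2.3] M [-0.01 -0.01 -0.  ] tips 0.011
```

View pics/c4.png

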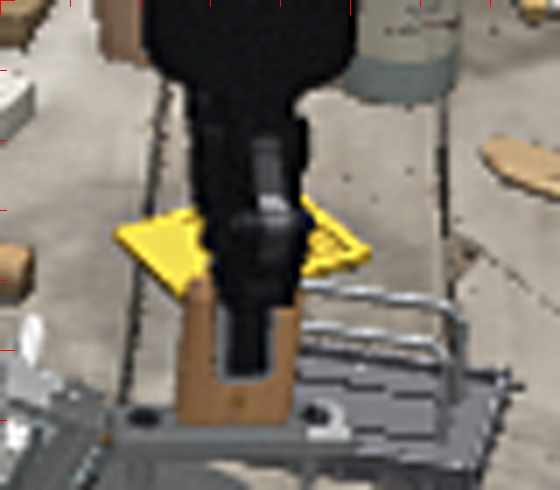

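```bash
python3 - <<'E'
from alpha import *
import pickle
fit(pickle.load(open("a4.pkl","rb")),(235.7,179.4),(260.4,178.9))
E
```

```text
t 9.1 pos [ 0.5681 -0.0159  0.2141] yaw -1.3627 tilt [0.022 0.006] w 0.0159 F [-1.2 -1.  -3.1] M [-0.01  0.02  0.03] tips 0.011
alpha deg 4.9820211553406475 off [-1.1489865  -0.73531255] res [ 0.18  0.   -0.13  0.05  0.13 -0.11]
tips+,-,mid [[ 0.6055 -0.008   0.1489]
 [ 0.5412 -0.0216  0.1432]
 [ 0.5733 -0.0148  0.1461]]
```

>>> play_rows(
  series=[
    {"dx":1.5,"dy":0.5,"dz":-5,"turn":0,"fingers":1},
    {"dx":0,"dy":0,"dz":-5,"turn":0,"fingers":1},
    {"dx":0,"dy":0,"dz":-5,"turn":0,"fingers":1},
    {"dx":0,"dy":0,"dz":-5,"turn":0,"fingers":1},
    {"dx":0,"dy":0,"dz":-4,"turn":0,"fingers":1},
    {"dx":0,"dy":0,"dz":0,"turn":0,"fingers":1},
  ],
)

```text
clock: 9.6
position: [0.5698, -0.0151, 0.1877]
ee_rot: [-0.01, 0.777, -0.63, 0.007]
contact_force: [-1.1, 0.4, -1.4]
width: 0.0157
```

```bash
python3 st.py
```

```text
t 9.6 pos [ 0.5698 -0.0151  0.1877] yaw -1.3631 tilt [0.024 0.007] w 0.0157 F [-1.1  0.4 -1.4] M [ 0.02 -0.01  0.03] tips 0.011
```

>>> play_rows(
  series=[
    {"dx":-6,"dy":-1.2,"dz":-3.5,"turn":0,"fingers":1},
    {"dx":-6,"dy":-1.2,"dz":-4,"turn":0,"fingers":1},
    {"dx":-6,"dy":-1.2,"dz":-4.5,"turn":0,"fingers":1},
    {"dx":0,"dy":0,"dz":0,"turn":0,"fingers":1},
  ],
)

```text
clock: 9.93
position: [0.555, -0.0183, 0.1778]
ee_rot: [-0.015, 0.776, -0.63, 0.012]
contact_force: [1.2, 0.7, -1.9]
width: 0.0158
```

```bash
python3 st.py
```

```text
t 9.93 pos [ 0.555  -0.0183  0.1778] yaw -1.3634 tilt [0.037 0.008] w 0.0158 F [ 1.2  0.7 -1.9] M [ 0.11 -0.15  0.09] tips 0.011
```

>>> play_rows(
  series=[
    {"dx":-4.5,"dy":0,"dz":-4.5,"turn":-0.02,"fingers":1},
    {"dx":-4,"dy":0,"dz":-4.5,"turn":-0.02,"fingers":1},
    {"dx":-3,"dy":0,"dz":-4.5,"turn":-0.02,"fingers":1},
    {"dx":0,"dy":0,"dz":0,"turn":0,"fingers":1},
  ],
)

```text
clock: 10.27
position: [0.5441, -0.018, 0.1649]
ee_rot: [-0.017, 0.755, -0.655, 0.015]
contact_force: [3.2, 1.8, -2.9]
width: 0.0157
```

```bash
python3 st.py;python3 - <<'E'
from h import *
a=get_image("side")
import pickle;pickle.dump(a,open("a5.pkl","wb"))
cv2.imwrite("pics/c5.png",crop(a,215,130,80,80,7))
E
```

```text
t 10.27 pos [ 0.5441 -0.018   0.1649] yaw -1.4297 tilt [0.044 0.006] w 0.0157 F [ 3.2  1.8 -2.9] M [ 0.2  -0.49  0.09] tips 0.011
```

View pics/c5.png

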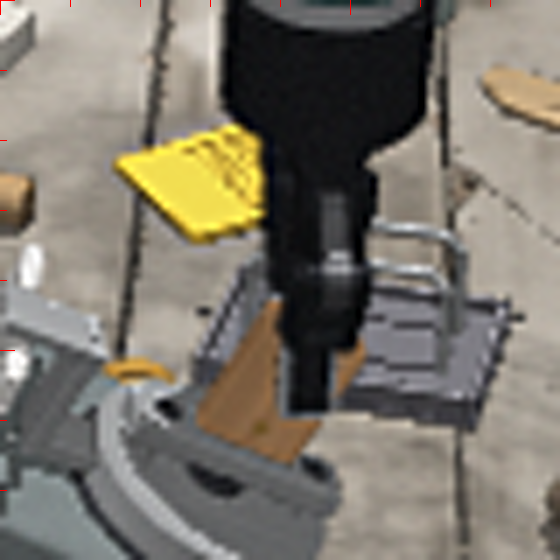

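```bash
python3 - <<'E'
from alpha import *
import pickle
x,T=fit(pickle.load(open("a5.pkl","rb")),(239,188.6),(260.4,196.9),lam=-1.4297+np.pi/2)
n=np.array([-.5,-.006,.866]);C=np.array([.577,-.014,.118])
print([np.dot(t-C,n)*1e3 for t in T], (T[2]-C)*1e3)
E
```

```text
t 10.32 pos [ 0.5441 -0.018   0.1649] yaw -1.4289 tilt [0.043 0.006] w 0.0161 F [ 3.4  1.5 -2.2] M [ 0.37 -0.59  0.06] tips 0.011
alpha deg 29.057557053362082 off [0.21716482 0.32764797] res [ 0.27  0.03 -0.14  0.02  0.33  0.05]
tips+,-,mid [[ 0.6097 -0.0087  0.1215]
 [ 0.5525 -0.0168  0.0894]
 [ 0.5811 -0.0127  0.1054]]
[np.float64(-13.35894654411494), np.float64(-12.510548489948116), np.float64(-12.934747517031528)] [  4.09560883   1.27246292 -12.56271169]
```

>>> play_rows(
  series=[
    {"dx":0,"dy":0,"dz":0,"turn":0,"fingers":1},
    {"dx":0,"dy":0,"dz":0,"turn":0,"fingers":0.44},
    {"dx":0,"dy":0,"dz":0,"turn":0,"fingers":0.44},
    {"dx":0,"dy":0,"dz":0,"turn":0,"fingers":0.44},
    {"dx":0,"dy":0,"dz":0,"turn":0,"fingers":0.44},
  ],
)

```text
clock: 10.73
position: [0.5391, -0.0191, 0.1625]
ee_rot: [-0.011, 0.756, -0.655, 0.01]
contact_force: [-0.1, -0.1, 0.2]
width: 0.0241
```

```bash
python3 st.py
```

```text
t 10.73 pos [ 0.5391 -0.0191  0.1625] yaw -1.4284 tilt [0.03  0.004] w 0.0241 F [-0.1 -0.1  0.2] M [ 0.01 -0.01 -0.06] tips 0.011
```

>>> play_rows(
  series=[
    {"dx":0,"dy":1,"dz":7,"turn":0.02,"fingers":0.44},
    {"dx":1,"dy":1.5,"dz":7,"turn":0.02,"fingers":0.44},
    {"dx":1,"dy":1.5,"dz":6,"turn":0,"fingers":0.44},
    {"dx":0,"dy":0,"dz":0,"turn":0,"fingers":0.44},
    {"dx":0,"dy":0,"dz":0,"turn":0,"fingers":0.44},
  ],
)

```text
clock: 11.15
position: [0.5402, -0.0151, 0.1845]
ee_rot: [-0.01, 0.77, -0.638, 0.009]
contact_force: [0.2, 0.2, 0.5]
width: 0.024
```

```bash
python3 st.py
```

```text
t 11.15 pos [ 0.5402 -0.0151  0.1845] yaw -1.3841 tilt [0.027 0.004] w 0.024 F [0.2 0.2 0.5] M [ 0.03  0.01 -0.06] tips 0.011
```

>>> play_rows(
  series=[
    {"dx":0.5,"dy":0,"dz":0,"turn":0.08,"fingers":0.44},
    {"dx":0.5,"dy":0,"dz":0,"turn":0.08,"fingers":0.44},
    {"dx":0,"dy":0,"dz":0,"turn":0.08,"fingers":0.44},
    {"dx":0,"dy":0,"dz":0,"turn":0.08,"fingers":0.44},
    {"dx":0,"dy":0,"dz":0,"turn":0.08,"fingers":0.44},
    {"dx":0,"dy":0,"dz":0,"turn":0.08,"fingers":0.44},
    {"dx":0,"dy":0,"dz":0,"turn":0,"fingers":0.44},
  ],
)

```text
clock: 11.73
position: [0.5423, -0.0166, 0.1862]
ee_rot: [-0.011, 0.904, -0.426, 0.009]
contact_force: [-0.5, -0.8, -0.7]
width: 0.0242
```

```bash
python3 st.py;python3 - <<'E'
from h import *
a=get_image("side")
cv2.imwrite("pics/c6.png",crop(a,205,130,90,80,7))
E
```

```text
t 11.73 pos [ 0.5423 -0.0166  0.1862] yaw -0.8812 tilt [0.026 0.013] w 0.0242 F [-0.5 -0.8 -0.7] M [-0.15 -0.09 -0.17] tips 0.011
```

View pics/c6.png

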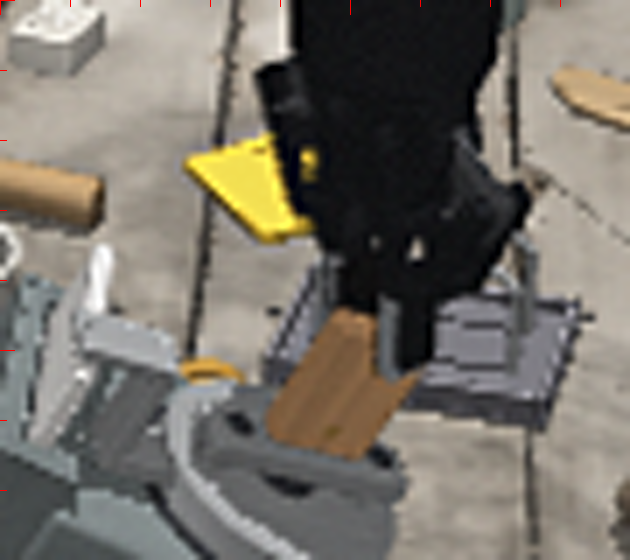

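>>> play_rows(
  series=[
    {"dx":0,"dy":1,"dz":-2,"turn":0.08,"fingers":0.44},
    {"dx":0,"dy":0.5,"dz":-1,"turn":0.08,"fingers":0.44},
    {"dx":0,"dy":0,"dz":-0.5,"turn":0.08,"fingers":0.44},
    {"dx":0,"dy":0,"dz":0,"turn":0.08,"fingers":0.44},
    {"dx":0,"dy":0,"dz":0,"turn":0.08,"fingers":0.44},
    {"dx":0,"dy":0,"dz":0,"turn":0.08,"fingers":0.44},
  ],
)

```text
clock: 12.28
position: [0.5439, -0.0166, 0.1867]
ee_rot: [-0.013, 0.98, -0.198, 0.01]
contact_force: [-0.5, -0.1, -0.2]
width: 0.0239
```

```bash
python3 st.py
```

```text
t 12.28 pos [ 0.5439 -0.0166  0.1867] yaw -0.399 tilt [0.024 0.022] w 0.0239 F [-0.5 -0.1 -0.2] M [-0.09 -0.04 -0.23] tips 0.011
```

>>> play_rows(
  series=[
    {"dx":-1,"dy":1.5,"dz":-3,"turn":0.08,"fingers":0.44},
    {"dx":-1,"dy":1,"dz":-3,"turn":0.08,"fingers":0.44},
    {"dx":0,"dy":0,"dz":0,"turn":0.06,"fingers":0.44},
    {"dx":0,"dy":0,"dz":0,"turn":0.06,"fingers":0.44},
  ],
)

```text
clock: 12.62
position: [0.5417, -0.0145, 0.1852]
ee_rot: [-0.014, 0.998, -0.057, 0.009]
contact_force: [0.8, -0.2, -0.9]
width: 0.024
```

```bash
python3 st.py;python3 - <<'E'
from h import *
a=get_image("side")
cv2.imwrite("pics/c7.png",crop(a,205,130,90,80,7))
E
```

```text
t 12.62 pos [ 0.5417 -0.0145  0.1852] yaw -0.1148 tilt [0.02  0.026] w 0.024 F [ 0.8 -0.2 -0.9] M [-0.2  -0.2  -0.19] tips 0.011
```

View pics/c7.png

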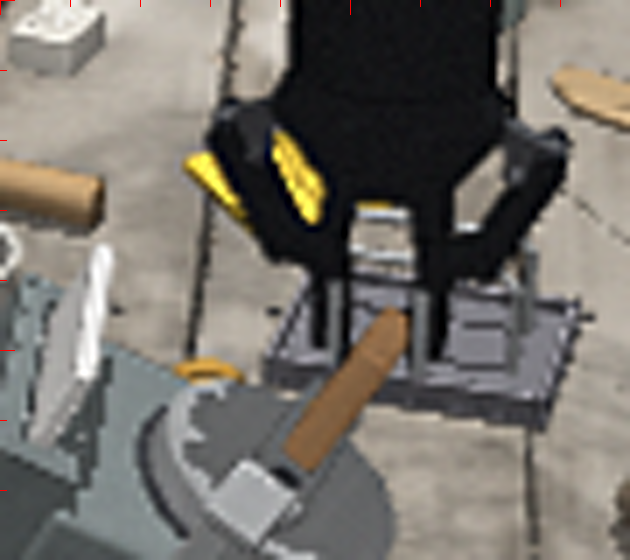

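```bash
python3 - <<'E'
from h import *
a=get_image("side")
C=np.array([.577,-.014,.118]);n=np.array([-.5,-.006,.866]);u=np.array([.866,.0104,.5]);y=np.cross(n,u)
for th in (.8,.9,1.0,1.05,1.1,1.15,1.2,1.25):
    e=np.cos(th)*u+np.sin(th)*y
    print(th,proj(a,C+.019*n+.033*e)[0].round(1),"kpr end",[proj(a,C+.042*n+.112*e+s*.012*np.cross(n,e))[0].round(1) for s in(-1,1)])
print(proj(a,C+.079*n),get_state()["clock"])
E
```

```text
0.8 [241.5 194.3] kpr end [array([222.9, 188.8]), array([228.5, 195.7])]
0.9 [242.3 195.2] kpr end [array([225.4, 192.1]), array([231.7, 198.9])]
1.0 [243.1 196. ] kpr end [array([228.1, 195.3]), array([235. , 201.9])]
1.05 [243.6 196.5] kpr end [array([229.7, 196.9]), array([236.8, 203.4])]
1.1 [244.  196.9] kpr end [array([231.2, 198.5]), array([238.6, 204.8])]
1.15 [244.5 197.3] kpr end [array([232.9, 200. ]), array([240.5, 206.2])]
1.2 [245.  197.6] kpr end [array([234.6, 201.5]), array([242.4, 207.5])]
1.25 [245.5 198. ] kpr end [array([236.3, 203. ]), array([244.3, 208.8])]
[[260.67338421 177.05378963]] 12.7167
```

```bash
python3 - <<'E'
from h import *
a=get_image("side")
C=np.array([.577,-.014,.118]);n=np.array([-.5,-.006,.866]);u=np.array([.866,.0104,.5]);y=np.cross(n,u)
n/=np.linalg.norm(n);th=1.2;e=np.cos(th)*u+np.sin(th)*y;v=np.cross(n,e)
for dep in (-13,-9):
  for lean in (-.12,0,.12):
    # lean about bar axis e: top moves toward -v*lean
    z=np.cos(lean)*n-np.sin(lean)*v; w=np.cross(z,e)
    O=C+dep*1e-3*n
    P=[O+e*.022+w*s*.008+z*h for h in (.032,.092) for s in (1,-1)]
    print(dep,lean,((proj(a,P)-[205,130])*7).round(0).tolist())
cv2.imwrite("pics/c8.png",crop(a,235,165,40,40,15))
E
```

```text
-13 -0.12 [[313.0, 483.0], [282.0, 454.0], [410.0, 385.0], [378.0, 356.0]]
-13 0 [[307.0, 474.0], [273.0, 449.0], [388.0, 364.0], [354.0, 338.0]]
-13 0.12 [[300.0, 467.0], [264.0, 445.0], [365.0, 345.0], [328.0, 323.0]]
-9 -0.12 [[318.0, 475.0], [288.0, 447.0], [415.0, 378.0], [384.0, 348.0]]
-9 0 [[312.0, 467.0], [279.0, 442.0], [394.0, 357.0], [360.0, 330.0]]
-9 0.12 [[305.0, 460.0], [269.0, 438.0], [371.0, 338.0], [334.0, 316.0]]
```

View pics/c8.png

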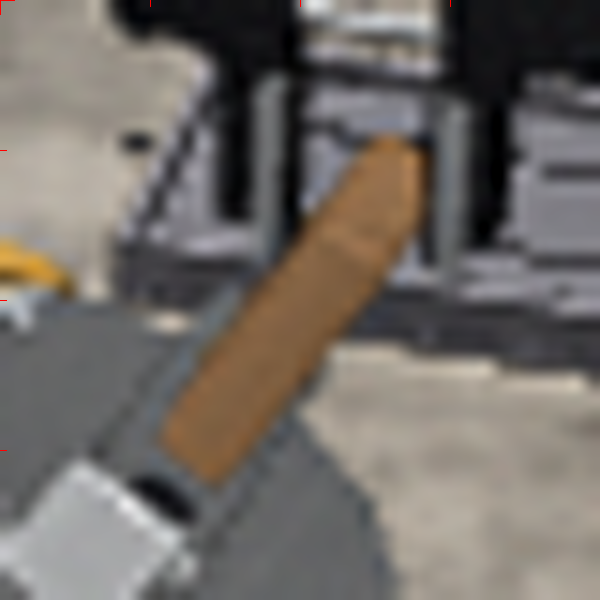

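>>> play_rows(
  series=[
    {"dx":-0.5,"dy":0,"dz":1,"turn":-0.08,"fingers":0.44},
    {"dx":-0.5,"dy":0,"dz":1,"turn":-0.08,"fingers":0.44},
    {"dx":-0.5,"dy":0,"dz":1.5,"turn":-0.08,"fingers":0.44},
    {"dx":0,"dy":0,"dz":0,"turn":0,"fingers":0.44},
  ],
)

```text
clock: 13.1
position: [0.5378, -0.0131, 0.187]
ee_rot: [-0.014, 0.982, -0.188, 0.007]
contact_force: [-0.5, 0.8, -0.6]
width: 0.0239
```

```bash
python3 st.py
```

```text
t 13.1 pos [ 0.5378 -0.0131  0.187 ] yaw -0.3787 tilt [0.019 0.024] w 0.0239 F [-0.5  0.8 -0.6] M [ 0.03  0.1  -0.  ] tips 0.011
```

>>> play_rows(
  series=[
    {"dx":1,"dy":0,"dz":2,"turn":0,"fingers":0.6},
    {"dx":0,"dy":0,"dz":0,"turn":0,"fingers":1},
    {"dx":0,"dy":0,"dz":0,"turn":0,"fingers":1},
    {"dx":0,"dy":0,"dz":0,"turn":0,"fingers":1},
    {"dx":0,"dy":0,"dz":0,"turn":0,"fingers":1},
  ],
  squeeze=20,
)

```text
clock: 13.52
position: [0.5386, -0.0128, 0.1888]
ee_rot: [-0.013, 0.982, -0.186, 0.007]
contact_force: [-0.6, 0.4, 0.1]
width: 0.0187
```

```bash
python3 st.py
```

```text
t 13.52 pos [ 0.5386 -0.0128  0.1888] yaw -0.3753 tilt [0.018 0.024] w 0.0187 F [-0.6  0.4  0.1] M [-0.07  0.    0.04] tips 0.011
```

>>> play_rows(
  series=[
    {"dx":-3,"dy":0,"dz":5,"turn":0,"fingers":1},
    {"dx":-3,"dy":0,"dz":6,"turn":0,"fingers":1},
    {"dx":-3,"dy":0,"dz":6,"turn":0,"fingers":1},
    {"dx":0,"dy":0,"dz":0,"turn":0,"fingers":1},
  ],
)

```text
clock: 13.85
position: [0.5287, -0.0124, 0.206]
ee_rot: [-0.014, 0.982, -0.186, 0.006]
contact_force: [0.8, -0.1, -3.2]
width: 0.0152
```

```bash
python3 st.py; python3 - <<'E'
from h import *
a=get_image("side")
cv2.imwrite("pics/c9.png",crop(a,205,120,90,80,7))
E
```

```text
t 13.85 pos [ 0.5287 -0.0124  0.206 ] yaw -0.3752 tilt [0.016 0.025] w 0.0152 F [ 0.8 -0.1 -3.2] M [ 0.01 -0.07  0.04] tips 0.011
```

View pics/c9.png

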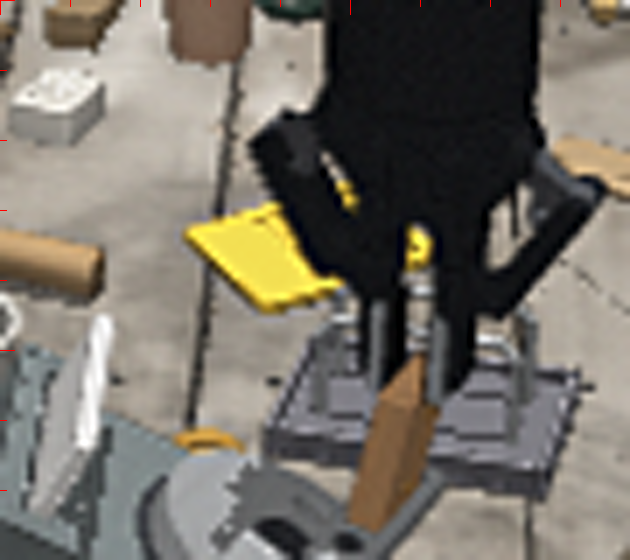

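>>> play_rows(
  series=[
    {"dx":-3,"dy":0,"dz":10,"turn":0,"fingers":1},
    {"dx":-3,"dy":0,"dz":15,"turn":0,"fingers":1},
    {"dx":0,"dy":0,"dz":15,"turn":0,"fingers":1},
    {"dx":0,"dy":10,"dz":10,"turn":-0.05,"fingers":1},
    {"dx":-2,"dy":20,"dz":0,"turn":-0.07,"fingers":1},
    {"dx":-2,"dy":22,"dz":0,"turn":-0.07,"fingers":1},
    {"dx":-2,"dy":22,"dz":0,"turn":-0.07,"fingers":1},
    {"dx":-2,"dy":22,"dz":0,"turn":-0.07,"fingers":1},
    {"dx":-2,"dy":22,"dz":0,"turn":-0.07,"fingers":1},
    {"dx":-2,"dy":22,"dz":0,"turn":-0.07,"fingers":1},
    {"dx":-2,"dy":22,"dz":0,"turn":-0.07,"fingers":1},
    {"dx":-2,"dy":22,"dz":0,"turn":-0.07,"fingers":1},
    {"dx":-2,"dy":22,"dz":0,"turn":-0.07,"fingers":1},
    {"dx":-2,"dy":22,"dz":0,"turn":-0.07,"fingers":1},
    {"dx":-2,"dy":22,"dz":0,"turn":-0.07,"fingers":1},
    {"dx":-1,"dy":15,"dz":0,"turn":-0.07,"fingers":1},
    {"dx":0,"dy":5,"dz":0,"turn":-0.07,"fingers":1},
    {"dx":0,"dy":0,"dz":0,"turn":0,"fingers":1},
    {"dx":0,"dy":0,"dz":0,"turn":0,"fingers":1},
  ],
  squeeze=25,
)

```text
clock: 15.48
position: [0.4883, 0.2685, 0.2667]
ee_rot: [-0.009, 0.769, -0.639, 0.008]
contact_force: [1.4, -0.6, -3.6]
width: 0.0151
```

```bash
python3 st.py
```

```text
t 15.48 pos [0.4883 0.2685 0.2667] yaw -1.3855 tilt [0.024 0.004] w 0.0151 F [ 1.4 -0.6 -3.6] M [-0.01  0.04 -0.05] tips 0.011
```

>>> play_rows(
  series=[
    {"dx":2,"dy":4.5,"dz":-8,"turn":0.054,"fingers":1},
    {"dx":0,"dy":0,"dz":-12,"turn":0,"fingers":1},
    {"dx":0,"dy":0,"dz":-12,"turn":0,"fingers":1},
    {"dx":0,"dy":0,"dz":-12,"turn":0,"fingers":1},
    {"dx":0,"dy":0,"dz":-8,"turn":0,"fingers":1},
    {"dx":0,"dy":0,"dz":0,"turn":0,"fingers":1},
    {"dx":0,"dy":0,"dz":0,"turn":0,"fingers":1},
  ],
)

```text
clock: 16.07
position: [0.4905, 0.268, 0.2155]
ee_rot: [-0.009, 0.789, -0.614, 0.009]
contact_force: [-0.1, -0.8, -2.2]
width: 0.0152
```

```bash
python3 st.py; python3 - <<'E'
from h import *
import pickle
a=get_image("side");b=get_image("top");pickle.dump((a,b),open("im6.pkl","wb"))
for l in ("spanner","rack","screen"): 
  for im in (a,b): print(l,[(round(d["p"],2),np.round(d["xy"]).tolist()) for d in masks_of(im,l)][:3])
L=np.vstack([crop(a,235,245,80,75,5),crop(a,210,125,80,45,5)])
R=np.vstack([crop(b,105,180,80,50,5)[:250],crop(b,298,175,50,60,5)[:,:200] if 0 else crop(b,295,176,50,70,5)])
h=600;L=L[:h];R=R[:h]
if L.shape[0]<h: L=np.vstack([L,np.zeros((h-L.shape[0],L.shape[1],3),np.uint8)])
if R.shape[0]<h: R=np.vstack([R,np.zeros((h-R.shape[0],400,3),np.uint8)])  if R.shape[1]==400 else R
print(L.shape,R.shape)
E
```

```text
t 16.07 pos [0.4905 0.268  0.2155] yaw -1.3227 tilt [0.025 0.004] w 0.0152 F [-0.1 -0.8 -2.2] M [0.01 0.05 0.04] tips 0.011
spanner [(0.75, [278.0, 263.0])]
spanner [(0.76, [131.0, 214.0])]
rack [(0.78, [258.0, 174.0])]
rack [(0.78, [318.0, 206.0]), (0.3, [228.0, 177.0])]
screen [(0.73, [246.0, 153.0]), (0.52, [213.0, 179.0])]
screen [(0.6, [229.0, 150.0]), (0.58, [370.0, 185.0])]Traceback (most recent call last):
  File "<stdin>", line 7, in <module>
    return _nx.concatenate(arrs, 0, dtype=dtype, casting=casting)
           ~~~~~~~~~~~~~~~^^^^^^^^^^^^^^^^^^^^^^^^^^^^^^^^^^^^^^^
ValueError: all the input array dimensions except for the concatenation axis must match exactly, but along dimension 1, the array at index 0 has size 400 and the array at index 1 has size 250
```

```bash
python3 - <<'E'
from h import *
import pickle
a,b=pickle.load(open("im6.pkl","rb"))
A=np.hstack([crop(a,238,235,80,60,5),crop(b,95,185,80,60,5)])
B=np.hstack([crop(a,215,130,80,60,5),crop(b,300,176,40,60,5),crop(b,212,120,40,60,5)])
cv2.imwrite("pics/c10.png",np.vstack([A,B]))
E
```

```text
(no output)
```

View pics/c10.png

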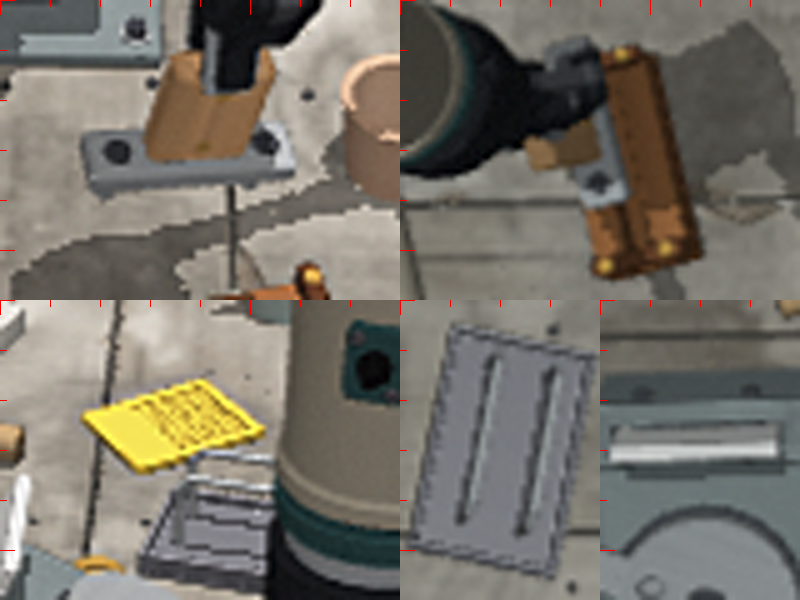

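```bash
cat > d.py <<'E'
from h import *
import pickle
from scipy.optimize import least_squares
a,b=pickle.load(open("im6.pkl","rb"))
# spanner
pos=np.array([.4905,.268,.2155]);lam=-1.3227+np.pi/2
h=np.array([np.cos(lam),np.sin(lam),0]);z=np.array([0,0,1.]);y=np.cross(z,h)
def P(p,x,zz):
    c,s=np.cos(p[0]),np.sin(p[0]);ex=c*h+s*z;ez=-s*h+c*z
    return pos+y*p[3]*1e-3+h*p[1]*1e-3+z*p[2]*1e-3+ex*x*1e-3+ez*(zz-32)*1e-3
f=lambda p:np.r_[(proj(a,[P(p,33,32),P(p,-33,32)])-[(261.6,265.2),(291,263.6)]).ravel(),proj(b,P(p,-33,32))[0]-(134.8,221.2),.3*p[3]]
r=least_squares(f,[0,0,-60,0]);print("alpha",np.degrees(r.x[0]),"h,z,y",r.x[1:].round(1),r.fun.round(2))
for x in(33,-33,0): print("tip",x,P(r.x,x,0).round(4))
print("bar mid bottom",P(r.x,0,20).round(4))
# rack
c=[atz(b,q,.018) for q in((310.6,181.2),(338.4,188),(330.6,230.8),(302.4,224.4))]
print("rim mid",np.mean(c,axis=0),"sizes",[np.linalg.norm(c[i]-c[(i+1)%4]).round(4) for i in range(4)])
d=c[0]-c[3]+c[1]-c[2];print("yaw rim",np.arctan2(d[1],d[0]))
hp=[atz(b,q,.069) for q in((318.4,188),(312.4,220.4),(330.4,190.4),(324.2,222.6))]
hp2=[atz(b,q,.02) for q in((318.4,188),(312.4,220.4),(330.4,190.4),(324.2,222.6))]
for H in(hp,hp2): 
    d=H[0]-H[1];print("hoops mid",np.mean(H,axis=0),np.linalg.norm(d),np.arctan2(d[1],d[0]),"sep",np.linalg.norm((H[0]+H[1]-H[2]-H[3])/2))
# screen
C=np.array([.577,-.014,.118]);n=np.array([-.5,-.006,.866]);u=np.array([.866,.0104,.5]);yy=np.array([-.012,1,0])
for base in(0,):
  S=C-.016*n+.1*u
  for k in (76,110):
    q=[S+k*1e-3*n+s1*.045*yy+s2*.004*u for s1 in(1,-1) for s2 in(1,-1)]
    print(k,(S+k*1e-3*n).round(4),proj(b,q).round(1).tolist(),proj(a,q).round(1).tolist())
E
python3 d.py
```

```text
alpha 9.27816331495088 h,z,y [  6.3 -64.9  -7.5] [ 0.25  0.06  0.31  0.45 -1.28 -0.33 -2.26]
tip 33 [0.535  0.2715 0.1243]
tip -33 [0.4719 0.2555 0.1137]
tip 0 [0.5035 0.2635 0.119 ]
bar mid bottom [0.5003 0.2627 0.1387]
rim mid [ 0.51711209 -0.27110142  0.018     ] sizes [np.float64(0.0868), np.float64(0.133), np.float64(0.0862), np.float64(0.1349)]
yaw rim -0.2214254810816652
hoops mid [ 0.51211955 -0.26630697  0.069     ] 0.09691634697340935 -0.21848049795775967 sep 0.03498754108603536
hoops mid [ 0.51881536 -0.2734674   0.02      ] 0.10086669938900251 -0.2184804979577592 sep 0.036413648463801136
76 [ 0.6336 -0.0133  0.22  ] [[212.8, 151.3], [213.0, 154.3], [247.5, 150.4], [247.6, 153.4]] [[221.0, 174.5], [223.9, 175.9], [223.9, 155.9], [226.5, 157.3]]
110 [ 0.6166 -0.0135  0.2494] [[211.5, 154.8], [211.7, 157.9], [247.2, 153.8], [247.4, 156.9]] [[227.5, 164.7], [230.4, 166.1], [230.0, 146.5], [232.6, 147.8]]
```

```bash
cat > e.py <<'E'
exec(open("d.py").read().split("# rack")[0])
def blob(im,uv,rad=4,thr=70):
    g=cv2.cvtColor(im["pixels"],cv2.COLOR_RGB2GRAY).astype(float);u,v=map(int,np.round(uv))
    w=g[v-rad:v+rad+1,u-rad:u+rad+1];m=np.clip(thr-w,0,None);Y,X=np.mgrid[v-rad:v+rad+1,u-rad:u+rad+1]
    return ((m*X).sum()/m.sum(),(m*Y).sum()/m.sum()),w.astype(int)
l,w1=blob(a,(261.6,265.2));rr,w2=blob(a,(291,263.6));t,w3=blob(b,(134.8,221.2),3,80)
print(l,rr,t);print(w3)
for w in (0.,.3,2.):
    f=lambda p:np.r_[(proj(a,[P(p,33,32),P(p,-33,32)])-[l,rr]).ravel(),proj(b,P(p,-33,32))[0]-t,w*p[3]]
    r=least_squares(f,[0,0,-60,0]);print("alpha",np.degrees(r.x[0]),"h,z,y",r.x[1:].round(1),r.fun.round(2))
    print("top handle px",proj(b,[P(r.x,x_,92)+y*s*.008 for x_ in(-22,22) for s in(1,-1)]).round(1).tolist())
    print("side handle px",proj(a,[P(r.x,x_,zz)+y*.008 for x_ in(-22,22) for zz in(32,92)]).round(1).tolist())
E
python3 e.py
```

```text
alpha 9.27816331495088 h,z,y [  6.3 -64.9  -7.5] [ 0.25  0.06  0.31  0.45 -1.28 -0.33 -2.26]
tip 33 [0.535  0.2715 0.1243]
tip -33 [0.4719 0.2555 0.1137]
tip 0 [0.5035 0.2635 0.119 ]
bar mid bottom [0.5003 0.2627 0.1387]
(np.float64(261.2129144851658), np.float64(264.8673647469459)) (np.float64(290.37136465324386), np.float64(263.20581655480987)) (np.float64(134.18508997429305), np.float64(220.83547557840618))
[[ 95  99 101 100 100 100  85]
 [102  87  65  72  96 100  90]
 [ 80  54  42  43  67  94  92]
 [ 69  38  40  36  54  87 128]
 [ 72  57  56  53 106 141 155]
 [139 125  88  73 135 156 160]
 [152 148 142 144 157 155 151]]
alpha 8.237434385073987 h,z,y [  7.1 -65.3  -9.8] [-0.01 -0.    0.34  0.06  0.07 -0.42 -0.  ]
top handle px [[123.9, 217.9], [130.0, 216.3], [119.6, 201.3], [125.7, 199.7]]
side handle px [[286.9, 266.3], [292.8, 245.4], [267.1, 267.4], [272.2, 246.2]]
alpha 9.239049662760735 h,z,y [  7.6 -63.   -7. ] [ 0.12  0.03  0.5   0.47 -1.16 -0.44 -2.11]
top handle px [[122.6, 218.3], [128.8, 216.7], [118.3, 201.7], [124.4, 200.1]]
side handle px [[287.1, 266.6], [293.5, 245.6], [267.3, 267.5], [272.9, 246.2]]
alpha 11.512551734210334 h,z,y [  8.8 -57.6  -0.5] [ 0.46  0.14  0.86  1.45 -4.09 -0.49 -1.08]
top handle px [[119.7, 219.2], [125.8, 217.5], [115.1, 202.5], [121.2, 200.9]]
side handle px [[287.5, 267.5], [295.1, 246.3], [267.6, 267.8], [274.5, 246.2]]
```

>>> play_rows(
  series=[
    {"dx":-5,"dy":7,"dz":-8,"turn":-0.008,"fingers":1},
    {"dx":-5,"dy":7,"dz":-10,"turn":0,"fingers":1},
    {"dx":0,"dy":0,"dz":-10,"turn":0,"fingers":1},
    {"dx":0,"dy":0,"dz":-10,"turn":0,"fingers":1},
    {"dx":0,"dy":0,"dz":-10,"turn":0,"fingers":1},
    {"dx":0,"dy":0,"dz":-10,"turn":0,"fingers":1},
    {"dx":0,"dy":0,"dz":-8,"turn":0,"fingers":1},
    {"dx":0,"dy":0,"dz":0,"turn":0,"fingers":1},
    {"dx":0,"dy":0,"dz":0,"turn":0,"fingers":1},
  ],
)

```text
clock: 17.22
position: [0.4754, 0.2858, 0.1406]
ee_rot: [-0.008, 0.788, -0.616, 0.008]
contact_force: [0.3, -0.4, -2.0]
width: 0.0151
```

```bash
cat > f.py <<'E'
from h import *
from st import st
from scipy.optimize import least_squares
import pickle
s,R=st();pos=s["position"];lam=np.arctan2(R[1,0],R[0,0])+np.pi/2
h=np.array([np.cos(lam),np.sin(lam),0]);z=np.array([0,0,1.]);y=np.cross(z,h)
a=get_image("side");b=get_image("top");pickle.dump((a,b),open("im7.pkl","wb"))
p0=[np.radians(8.2),7.1,-65.3,-9.8]
def P(p,x,zz,le=.15):
    c,s=np.cos(p[0]),np.sin(p[0]);ex=c*h+s*z;ez=-s*h+c*z+le*y
    return pos+y*p[3]*1e-3+h*p[1]*1e-3+z*p[2]*1e-3+ex*x*1e-3+ez*(zz-32)*1e-3
def blob(im,uv,rad=5,thr=75):
    g=cv2.cvtColor(im["pixels"],cv2.COLOR_RGB2GRAY);u,v=map(int,np.round(uv))
    w=(g[v-rad:v+rad+1,u-rad:u+rad+1]<thr).astype(np.uint8)
    n,_,S,c=cv2.connectedComponentsWithStats(w,connectivity=4)
    print("pred",np.round(uv,1),[(S[i,4].item(),(c[i]+[u-rad,v-rad]).round(1).tolist()) for i in range(1,n)])
blob(a,proj(a,P(p0,33,32))[0]);blob(a,proj(a,P(p0,-33,32))[0]);blob(b,proj(b,P(p0,-33,32))[0]);blob(b,proj(b,P(p0,33,32))[0])
Rc=np.array([.4903,.2728,0]);g=.24
for x in(33,-33):
    d=P(p0,x,0)-Rc;print("tip rest frame mm",(d@[np.cos(g),np.sin(g),0]*1e3).round(1),(d@[-np.sin(g),np.cos(g),0]*1e3).round(1),(d[2]*1e3).round(1))
E
python3 f.py
```

```text
t 17.22 pos [0.4754 0.2858 0.1406] yaw -1.3274 tilt [0.022 0.003] w 0.0151 F [ 0.3 -0.4 -2. ] M [-0.01  0.05 -0.02] tips 0.011
pred [267.2 295.1] [(1, [262.0, 290.0]), (1, [271.0, 290.0]), (22, [267.1, 295.1])]
pred [295.6 293. ] [(1, [299.0, 288.0]), (19, [295.4, 292.9]), (1, [301.0, 292.0])]
pred [135.7 228.4] [(17, [132.8, 224.2]), (13, [140.5, 225.4]), (12, [135.5, 229.0]), (2, [140.5, 233.0])]
pred [130.  206.2] [(3, [127.0, 201.0]), (69, [131.1, 207.7])]
tip rest frame mm 33.0 1.7 48.3
tip rest frame mm -32.3 1.5 38.9
```

>>> play_rows(
  series=[
    {"dx":2.2,"dy":-2.6,"dz":0,"turn":0,"fingers":1},
    {"dx":0,"dy":0,"dz":-5,"turn":0,"fingers":1},
    {"dx":0,"dy":0,"dz":-5,"turn":0,"fingers":1},
    {"dx":0,"dy":0,"dz":-5,"turn":0,"fingers":1},
    {"dx":0,"dy":0,"dz":-4,"turn":0,"fingers":1},
    {"dx":0,"dy":0,"dz":0,"turn":0,"fingers":1},
  ],
)

```text
clock: 17.82
position: [0.4802, 0.2834, 0.1228]
ee_rot: [-0.011, 0.787, -0.616, 0.009]
contact_force: [0.3, -0.2, -1.6]
width: 0.0151
```

```bash
python3 f.py
```

```text
t 17.82 pos [0.4802 0.2834 0.1228] yaw -1.328 tilt [0.028 0.005] w 0.0151 F [ 0.3 -0.2 -1.6] M [0.   0.09 0.  ] tips 0.011
pred [264.8 299.4] [(2, [260.5, 294.0]), (1, [263.0, 294.0]), (21, [264.6, 299.2])]
pred [292.8 297.3] [(7, [297.7, 293.6]), (19, [292.4, 297.0])]
pred [138.3 227.3] [(32, [134.5, 225.8]), (8, [142.6, 223.6]), (13, [138.4, 227.4]), (3, [142.0, 232.0])]
pred [132.8 205.4] [(83, [133.5, 205.9])]
tip rest frame mm 37.1 -1.7 30.5
tip rest frame mm -28.2 -1.9 21.1
```

>>> play_rows(
  series=[
    {"dx":-1,"dy":0,"dz":-4,"turn":0,"fingers":1},
    {"dx":0,"dy":0,"dz":-4,"turn":0,"fingers":1},
    {"dx":0,"dy":0,"dz":-4,"turn":0,"fingers":1},
    {"dx":0,"dy":0,"dz":-4,"turn":0,"fingers":1},
    {"dx":0,"dy":0,"dz":0,"turn":0,"fingers":1},
  ],
)

```text
clock: 18.33
position: [0.4899, 0.2863, 0.1142]
ee_rot: [-0.021, 0.788, -0.615, 0.017]
contact_force: [-1.2, 0.1, -1.5]
width: 0.015
```

```bash
python3 f.py
```

```text
t 18.33 pos [0.4899 0.2863 0.1142] yaw -1.326 tilt [0.054 0.012] w 0.015 F [-1.2  0.1 -1.5] M [-0.11  0.33  0.05] tips 0.011
pred [260.3 302.8] [(34, [257.6, 301.7]), (20, [262.8, 303.8])]
pred [288.3 300.6] [(20, [291.1, 299.3])]
pred [138.3 224.2] [(38, [134.9, 222.4]), (14, [142.5, 221.7]), (12, [138.2, 226.6])]
pred [132.8 202.5] [(92, [133.4, 203.4])]
tip rest frame mm 47.2 -1.2 21.9
tip rest frame mm -18.1 -1.5 12.5
```

>>> play_rows(
  series=[
    {"dx":0,"dy":0,"dz":0,"turn":0,"fingers":0.3},
    {"dx":0,"dy":0,"dz":0,"turn":0,"fingers":0.3},
    {"dx":0,"dy":0,"dz":0,"turn":0,"fingers":0},
    {"dx":0,"dy":0,"dz":0,"turn":0,"fingers":-0.4},
    {"dx":0,"dy":0,"dz":10,"turn":0,"fingers":-0.4},
    {"dx":0,"dy":0,"dz":15,"turn":0,"fingers":-0.4},
    {"dx":0,"dy":0,"dz":20,"turn":0,"fingers":-0.4},
    {"dx":0,"dy":0,"dz":20,"turn":0,"fingers":-0.4},
    {"dx":0,"dy":0,"dz":20,"turn":0,"fingers":-0.4},
    {"dx":0,"dy":-15,"dz":20,"turn":0,"fingers":-0.4},
    {"dx":0,"dy":-30,"dz":10,"turn":0,"fingers":-0.4},
    {"dx":0,"dy":-30,"dz":0,"turn":0,"fingers":-0.4},
    {"dx":0,"dy":-30,"dz":0,"turn":0,"fingers":-0.4},
    {"dx":0,"dy":-30,"dz":0,"turn":0,"fingers":-0.4},
    {"dx":0,"dy":-10,"dz":0,"turn":0,"fingers":-0.4},
    {"dx":0,"dy":0,"dz":0,"turn":0,"fingers":-0.4},
  ],
)

```text
clock: 19.77
position: [0.4867, 0.1387, 0.2418]
ee_rot: [-0.024, 0.789, -0.613, 0.018]
contact_force: [-0.1, 0.7, 0.5]
width: 0.0597
```

```bash
python3 st.py; cat > g.py <<'E'
from h import *
import pickle
a=get_image("side");b=get_image("top");pickle.dump((a,b),open("im8.pkl","wb"))
def blobs(im,uv,rad=4,thr=75):
    g=cv2.cvtColor(im["pixels"],cv2.COLOR_RGB2GRAY);u,v=map(int,np.round(uv))
    w=(g[v-rad:v+rad+1,u-rad:u+rad+1]<thr).astype(np.uint8)
    n,_,S,c=cv2.connectedComponentsWithStats(w,connectivity=4)
    return [(S[i,4].item(),(c[i]+[u-rad,v-rad]).round(2).tolist()) for i in range(1,n)]
B={}
for k,im,uv in(("sl",a,(263.8,303.5)),("sr",a,(292,298.5)),("th",b,(135.8,205.8)),("tl",b,(140.2,228))):
    q=blobs(im,uv);print(k,q); B[k]=max(q)[1] if q else None
for i,j in(("sl","th"),("sr","tl")):
    if B[i] and B[j]: print(tri([(a,B[i]),(b,B[j])]).round(4))
for l in ("spanner","screen"):
  for im in (a,b): print(l,[(round(d["p"],2),np.round(d["xy"]).tolist(),int(d["region"].sum())) for d in masks_of(im,l)][:3])
E
python3 g.py
```

```text
t 19.77 pos [0.4867 0.1387 0.2418] yaw -1.321 tilt [0.057 0.016] w 0.0597 F [-0.1  0.7  0.5] M [ 0.03  0.07 -0.  ] tips 0.011
sl [(15, [262.4, 304.4])]
sr [(14, [290.5, 299.29])]
th []
tl [(3, [144.0, 226.0]), (7, [139.0, 226.71]), (1, [144.0, 230.0]), (5, [140.6, 231.6])]
[0.4613 0.2679 0.0453]
spanner [(0.75, [276.0, 298.0], 745)]
spanner [(0.54, [140.0, 222.0], 89)]
screen [(0.59, [248.0, 152.0], 383), (0.49, [214.0, 178.0], 150)]
screen [(0.91, [373.0, 185.0], 1003), (0.69, [231.0, 149.0], 245)]
```

```bash
python3 - <<'E'
from h import *
import pickle
a0,b0=pickle.load(open("im0.pkl","rb"));a,b=pickle.load(open("im8.pkl","rb"))
for im in(a0,a):
    w=im["pixels"][275:312,255:300];hs=cv2.cvtColor(w,cv2.COLOR_RGB2HSV)
    m=((hs[...,0]>10)&(hs[...,0]<22)&(hs[...,1]>90)&(hs[...,2]>140)).astype(np.uint8)
    n,_,S,c=cv2.connectedComponentsWithStats(m);i=1+S[1:,4].argmax();print(S[i],c[i])
E
```

```text
[ 12  30  33   7 119] [32.7394958  34.18487395]
[ 13   6  20  20 175] [24.37142857 13.06857143]
```

```bash
python3 - <<'E'
from h import *
import pickle
a0,b0=pickle.load(open("im0.pkl","rb"));a,b=pickle.load(open("im8.pkl","rb"))
g=lambda im:cv2.resize(cv2.cvtColor(im["pixels"],cv2.COLOR_RGB2GRAY),None,fx=4,fy=4,interpolation=cv2.INTER_CUBIC)
for nm,(x,y,x2,y2) in dict(handle_top=(266,279,293,289),handle_low=(266,291,292,302),bar=(256,292,300,310)).items():
    T=g(a0)[y*4:y2*4,x*4:x2*4];I=g(a)[(y-8)*4:(y2+8)*4,(x-8)*4:(x2+8)*4]
    r=cv2.matchTemplate(I,T,cv2.TM_CCOEFF_NORMED);_,v,_,p=cv2.minMaxLoc(r);print(nm,round(v,3),(p[0]/4-8,p[1]/4-8))
E
```

```text
handle_top 0.843 (-0.75, 1.25)
handle_low 0.941 (-1.25, 1.0)
bar 0.924 (-1.25, 1.25)
```

```bash
python3 - <<'E'
from h import *
import pickle
a,b=pickle.load(open("im8.pkl","rb"))
g=lambda im:cv2.cvtColor(im["pixels"],cv2.COLOR_RGB2GRAY)
print("side");G=g(a)
for v in range(158,198,2): print(v,G[v,204:232:1].tolist())
print("top");G=g(b)
for v in range(140,158): print(v,G[v,208:256:3].tolist())
C=np.array([.577,-.014,.118]);n=np.array([-.5,-.006,.866]);u=np.array([.866,.0104,.5]);yy=np.array([-.012,1,0])
S=C-.016*n+.1*u
for k in (44,48,52):
    q=[S+k*1e-3*n+s1*.045*yy+s2*.004*u for s1 in(1,-1) for s2 in(1,-1)]
    print(k,(S+k*1e-3*n).round(4),proj(b,q).round(1).tolist(),proj(a,q).round(1).tolist())
E
```

```text
side
158 [70, 72, 75, 75, 78, 91, 95, 102, 111, 123, 134, 139, 148, 154, 83, 41, 156, 169, 164, 159, 156, 148, 146, 142, 139, 141, 144, 144]
160 [97, 87, 84, 80, 74, 63, 69, 70, 75, 76, 79, 84, 88, 85, 55, 51, 157, 163, 152, 147, 150, 147, 145, 143, 143, 144, 144, 141]
162 [198, 238, 188, 156, 157, 99, 89, 95, 96, 97, 90, 77, 76, 64, 63, 168, 173, 161, 149, 145, 141, 147, 148, 145, 143, 142, 141, 139]
164 [112, 93, 214, 200, 148, 141, 154, 166, 162, 159, 163, 175, 175, 172, 173, 182, 172, 166, 168, 169, 164, 162, 158, 155, 153, 148, 144, 144]
166 [115, 96, 182, 215, 161, 146, 150, 153, 154, 147, 155, 162, 157, 151, 207, 240, 250, 162, 151, 164, 164, 162, 159, 155, 150, 146, 142, 137]
168 [122, 205, 159, 131, 148, 158, 155, 151, 149, 143, 143, 147, 157, 158, 247, 240, 225, 168, 150, 154, 157, 160, 156, 156, 155, 146, 137, 138]
170 [119, 93, 81, 103, 127, 81, 115, 162, 135, 151, 156, 165, 170, 148, 238, 241, 191, 157, 157, 158, 168, 172, 176, 179, 175, 165, 155, 149]
172 [110, 103, 95, 79, 152, 150, 140, 143, 125, 135, 167, 170, 164, 201, 237, 244, 154, 147, 161, 159, 159, 160, 167, 17
[... 2913 characters left out ...]
 73, 71, 72, 72, 71, 104, 105, 106, 104, 105, 112, 99]
156 [133, 101, 112, 107, 106, 105, 105, 106, 105, 112, 112, 112, 113, 113, 110, 100]
157 [130, 99, 113, 113, 114, 113, 113, 114, 113, 111, 111, 112, 113, 112, 112, 101]
44 [ 0.6496 -0.0131  0.1922] [[214.0, 148.3], [214.1, 151.2], [247.7, 147.4], [247.8, 150.3]] [[215.1, 183.5], [217.9, 184.8], [218.4, 164.6], [221.0, 165.9]]
48 [ 0.6476 -0.0132  0.1957] [[213.8, 148.7], [214.0, 151.6], [247.7, 147.7], [247.8, 150.7]] [[215.9, 182.4], [218.7, 183.7], [219.1, 163.5], [221.7, 164.8]]
52 [ 0.6456 -0.0132  0.1992] [[213.7, 149.0], [213.9, 152.0], [247.7, 148.1], [247.8, 151.0]] [[216.6, 181.3], [219.4, 182.6], [219.8, 162.5], [222.4, 163.8]]
```

>>> play_rows(
  series=[
    {"dx":10,"dy":-9,"dz":3,"turn":0.083,"fingers":0.06},
    {"dx":10,"dy":-9,"dz":3,"turn":0.083,"fingers":0.06},
    {"dx":10,"dy":-9,"dz":0,"turn":0.083,"fingers":0.06},
    {"dx":10,"dy":-9,"dz":0,"turn":0.083,"fingers":0.06},
    {"dx":10,"dy":-9,"dz":0,"turn":0.083,"fingers":0.06},
    {"dx":10,"dy":-9,"dz":0,"turn":0.083,"fingers":0.06},
    {"dx":10,"dy":-9,"dz":0,"turn":0.083,"fingers":0.06},
    {"dx":10,"dy":-9,"dz":0,"turn":0.083,"fingers":0.06},
    {"dx":10,"dy":-9,"dz":0,"turn":0.083,"fingers":0.06},
    {"dx":10,"dy":-9,"dz":0,"turn":0.083,"fingers":0.06},
    {"dx":10,"dy":-9,"dz":0,"turn":0.083,"fingers":0.06},
    {"dx":10,"dy":-9,"dz":0,"turn":0.083,"fingers":0.06},
    {"dx":10,"dy":-9,"dz":0,"turn":0.083,"fingers":0.06},
    {"dx":10,"dy":-9,"dz":0,"turn":0.083,"fingers":0.06},
    {"dx":10,"dy":-9,"dz":0,"turn":0.083,"fingers":0.06},
    {"dx":5,"dy":-5,"dz":0,"turn":0.07,"fingers":0.06},
    {"dx":0,"dy":0,"dz":0,"turn":0,"fingers":0.06},
    {"dx":0,"dy":0,"dz":0,"turn":0,"fingers":0.06},
  ],
  squeeze=30,
)

```text
clock: 21.57
position: [0.6495, 0.018, 0.2382]
ee_rot: [-0.028, 0.998, 0.047, -0.009]
contact_force: [0.3, -0.6, 0.2]
width: 0.0403
```

```bash
python3 st.py
```

```text
t 21.57 pos [0.6495 0.018  0.2382] yaw 0.095 tilt [-0.021  0.055] w 0.0403 F [ 0.3 -0.6  0.2] M [ 0.   -0.03 -0.03] tips 0.011
```

>>> play_rows(
  series=[
    {"dx":1,"dy":-10,"dz":0,"turn":-0.04,"fingers":0.06},
    {"dx":1,"dy":-10,"dz":0,"turn":-0.04,"fingers":0.06},
    {"dx":1,"dy":-9,"dz":-5,"turn":0,"fingers":0.06},
    {"dx":0,"dy":0,"dz":-10,"turn":0,"fingers":0.06},
    {"dx":0,"dy":0,"dz":-10,"turn":0,"fingers":0.06},
    {"dx":0,"dy":0,"dz":-5,"turn":0,"fingers":0.06},
    {"dx":0,"dy":0,"dz":0,"turn":0,"fingers":0.06},
    {"dx":0,"dy":0,"dz":0,"turn":0,"fingers":0.06},
  ],
)

```text
clock: 22.23
position: [0.6493, -0.0045, 0.2027]
ee_rot: [-0.031, 0.999, 0.007, -0.011]
contact_force: [-1.4, 0.3, 0.5]
width: 0.0401
```

```bash
python3 st.py
```

```text
t 22.23 pos [ 0.6493 -0.0045  0.2027] yaw 0.0138 tilt [-0.023  0.061] w 0.0401 F [-1.4  0.3  0.5] M [-0.04 -0.06 -0.01] tips 0.011
```

>>> play_rows(
  series=[
    {"dx":4,"dy":-8,"dz":-5,"turn":0,"fingers":0.3},
    {"dx":0,"dy":0,"dz":-7,"turn":0,"fingers":0.3},
    {"dx":0,"dy":0,"dz":0,"turn":0,"fingers":0.3},
    {"dx":0,"dy":0,"dz":0,"turn":0,"fingers":0.3},
  ],
)

```text
clock: 22.57
position: [0.654, -0.0126, 0.1896]
ee_rot: [-0.031, 0.999, 0.007, -0.011]
contact_force: [-0.6, 0.8, -0.2]
width: 0.0299
```

```bash
python3 st.py; python3 - <<'E'
from h import *
import pickle
a=get_image("side");pickle.dump(a,open("a9.pkl","wb"))
print([(round(d["p"],2),np.round(d["xy"]).tolist(),int(d["region"].sum())) for d in masks_of(a,"screen")])
G=cv2.cvtColor(a["pixels"],cv2.COLOR_RGB2GRAY)
for v in range(150,194,3): print(v,G[v,200:234].tolist())
E
```

```text
t 22.57 pos [ 0.654  -0.0126  0.1896] yaw 0.0149 tilt [-0.023  0.061] w 0.0299 F [-0.6  0.8 -0.2] M [-0.06 -0.03 -0.03] tips 0.011
[(0.6, [247.0, 154.0], 370), (0.44, [215.0, 180.0], 175)]
150 [163, 191, 76, 7, 13, 18, 22, 20, 21, 22, 16, 19, 22, 22, 19, 20, 22, 20, 21, 22, 18, 22, 17, 19, 18, 7, 37, 161, 160, 151, 149, 112, 57, 75]
153 [181, 173, 177, 189, 126, 38, 14, 21, 23, 21, 21, 21, 20, 22, 20, 18, 22, 16, 21, 22, 20, 21, 21, 18, 7, 65, 159, 159, 146, 143, 146, 155, 82, 24]
156 [37, 89, 100, 109, 125, 45, 11, 19, 20, 15, 22, 58, 96, 100, 191, 163, 113, 77, 62, 26, 17, 21, 20, 17, 10, 30, 157, 157, 143, 150, 121, 38, 13, 17]
159 [20, 19, 53, 111, 84, 28, 16, 18, 20, 10, 77, 79, 82, 86, 98, 103, 117, 129, 73, 36, 18, 17, 18, 23, 20, 13, 68, 149, 125, 57, 17, 17, 18, 20]
162 [19, 20, 21, 20, 22, 21, 21, 22, 20, 24, 90, 98, 94, 99, 85, 74, 72, 63, 64, 176, 156, 50, 10, 21, 22, 20, 21, 28, 29, 23, 21, 22, 23, 20]
165 [18, 24, 18, 16, 18, 22, 20, 21, 15, 1, 17, 149, 157, 148, 143, 148, 147, 159, 141, 149, 165, 109, 34, 16, 21, 23, 21, 14, 23, 20, 28, 19, 18, 44]
168 [136, 135, 129, 
[... 697 characters left out ...]
 176, 165, 89, 66, 137, 92, 92, 83, 147, 163, 163, 162, 157, 162, 94, 68, 172]
183 [67, 65, 66, 67, 67, 62, 83, 83, 82, 79, 95, 121, 119, 122, 164, 179, 242, 250, 189, 95, 74, 77, 72, 125, 137, 135, 133, 135, 147, 120, 90, 97, 82, 84]
186 [70, 68, 69, 64, 60, 88, 84, 79, 76, 44, 108, 126, 165, 181, 151, 144, 153, 89, 77, 80, 81, 80, 82, 81, 71, 132, 139, 136, 135, 138, 111, 94, 91, 163]
189 [67, 57, 62, 61, 102, 133, 134, 132, 177, 95, 163, 176, 150, 140, 146, 90, 73, 69, 79, 80, 80, 80, 80, 81, 84, 82, 54, 27, 80, 101, 102, 100, 98, 100]
192 [41, 36, 88, 72, 140, 133, 122, 130, 88, 159, 152, 143, 144, 88, 69, 73, 136, 94, 81, 82, 82, 82, 83, 83, 70, 38, 62, 86, 107, 162, 179, 179, 181, 119]
```

>>> play_rows(
  series=[
    {"dx":0,"dy":0,"dz":0,"turn":0,"fingers":0.6},
    {"dx":0,"dy":0,"dz":0,"turn":0,"fingers":1},
    {"dx":0,"dy":0,"dz":0,"turn":0,"fingers":1},
    {"dx":0,"dy":0,"dz":0,"turn":0,"fingers":1},
    {"dx":0,"dy":0,"dz":0,"turn":0,"fingers":1},
  ],
)

```text
clock: 23.08
position: [0.6565, -0.0124, 0.1925]
ee_rot: [-0.03, 0.999, 0.007, -0.007]
contact_force: [-0.3, -0.1, -0.1]
width: 0.0146
```

```bash
python3 st.py
```

```text
t 23.08 pos [ 0.6565 -0.0124  0.1925] yaw 0.0152 tilt [-0.014  0.061] w 0.0146 F [-0.3 -0.1 -0.1] M [-0.08 -0.51  0.08] tips 0.011
```

>>> play_rows(
  series=[
    {"dx":-3,"dy":0,"dz":5.2,"turn":0,"fingers":1},
    {"dx":-3,"dy":0,"dz":5.2,"turn":0,"fingers":1},
    {"dx":-3,"dy":0,"dz":5.2,"turn":0,"fingers":1},
    {"dx":-3,"dy":0,"dz":5.2,"turn":0,"fingers":1},
    {"dx":0,"dy":0,"dz":0,"turn":0,"fingers":1},
  ],
)

```text
clock: 23.5
position: [0.6471, -0.0125, 0.2121]
ee_rot: [-0.03, 1.0, 0.007, -0.004]
contact_force: [1.4, 0.4, -2.1]
width: 0.0142
```

```bash
cat > sc.py <<'E'
from h import *
from st import st
st()
for nm in("side","top"):
    a=get_image(nm)
    for d in masks_of(a,"screen"):
        r=d["region"];ys,xs=np.nonzero(r);print(nm,round(d["p"],2),np.round(d["xy"]).tolist(),int(r.sum()),"bbox",xs.min(),ys.min(),xs.max(),ys.max(),"rgb",a["pixels"][r].mean(0).round().tolist())
E
python3 sc.py
```

```text
t 23.5 pos [ 0.6471 -0.0125  0.2121] yaw 0.0146 tilt [-0.009  0.061] w 0.0142 F [ 1.4  0.4 -2.1] M [-0.09 -0.81  0.04] tips 0.011
side 0.77 [215.0, 177.0] 207 bbox 209 159 221 191 rgb [127.0, 126.0, 125.0]
side 0.73 [275.0, 298.0] 700 bbox 257 282 295 312 rgb [149.0, 129.0, 109.0]
side 0.68 [247.0, 152.0] 342 bbox 236 146 265 162 rgb [226.0, 202.0, 73.0]
top 0.72 [370.0, 184.0] 994 bbox 351 165 393 206 rgb [191.0, 181.0, 54.0]
top 0.43 [215.0, 149.0] 34 bbox 214 146 238 150 rgb [139.0, 142.0, 141.0]
```

>>> play_rows(
  series=[
    {"dx":-3,"dy":0,"dz":5.2,"turn":0,"fingers":1},
    {"dx":-3,"dy":0,"dz":5.2,"turn":0,"fingers":1},
    {"dx":-3,"dy":0,"dz":5.2,"turn":0,"fingers":1},
    {"dx":-3,"dy":0,"dz":5.2,"turn":0,"fingers":1},
    {"dx":-3,"dy":0,"dz":5.2,"turn":0,"fingers":1},
    {"dx":0,"dy":0,"dz":0,"turn":0,"fingers":1},
  ],
)

```text
clock: 24.2
position: [0.6358, -0.0127, 0.2407]
ee_rot: [-0.03, 1.0, 0.007, 0.001]
contact_force: [4.9, -0.1, 0.4]
width: 0.0133
```

```bash
python3 sc.py
```

```text
t 24.2 pos [ 0.6358 -0.0127  0.2407] yaw 0.0139 tilt [0.002 0.06 ] w 0.0133 F [ 4.9 -0.1  0.4] M [-0.   -0.98 -0.05] tips 0.011
side 0.95 [248.0, 152.0] 417 bbox 231 146 267 164 rgb [217.0, 193.0, 70.0]
side 0.8 [216.0, 172.0] 240 bbox 209 153 224 192 rgb [130.0, 129.0, 128.0]
top 0.6 [371.0, 187.0] 1079 bbox 350 164 394 206 rgb [189.0, 178.0, 55.0]
top 0.48 [216.0, 150.0] 54 bbox 212 146 239 152 rgb [142.0, 145.0, 144.0]
```

>>> play_rows(
  series=[
    {"dx":-4,"dy":0,"dz":5.5,"turn":0,"fingers":1},
    {"dx":-4,"dy":0,"dz":5.5,"turn":0,"fingers":1},
    {"dx":-4,"dy":0,"dz":5.5,"turn":0,"fingers":1},
    {"dx":-3,"dy":0,"dz":6,"turn":0,"fingers":1},
    {"dx":-3,"dy":0,"dz":6,"turn":0,"fingers":1},
    {"dx":0,"dy":0,"dz":0,"turn":0,"fingers":1},
  ],
)

```text
clock: 24.9
position: [0.6163, -0.0128, 0.2649]
ee_rot: [-0.031, 1.0, 0.007, -0.003]
contact_force: [0.2, 0.4, -1.6]
width: 0.0069
```

```bash
python3 sc.py
```

```text
t 24.9 pos [ 0.6163 -0.0128  0.2649] yaw 0.0137 tilt [-0.006  0.061] w 0.0069 F [ 0.2  0.4 -1.6] M [-0.04 -0.04  0.02] tips 0.011
side 0.7 [248.0, 155.0] 398 bbox 234 146 266 164 rgb [214.0, 191.0, 70.0]
side 0.55 [230.0, 170.0] 220 bbox 227 144 233 195 rgb [139.0, 138.0, 136.0]
top 0.62 [217.0, 159.0] 200 bbox 210 154 238 167 rgb [94.0, 96.0, 96.0]
top 0.6 [373.0, 186.0] 1016 bbox 351 164 393 206 rgb [191.0, 180.0, 53.0]
top 0.26 [275.0, 245.0] 322 bbox 265 236 282 257 rgb [107.0, 99.0, 85.0]
```

>>> play_rows(
  series=[
    {"dx":0,"dy":0,"dz":10,"turn":0,"fingers":1},
    {"dx":0,"dy":0,"dz":12,"turn":0,"fingers":1},
    {"dx":0,"dy":0,"dz":12,"turn":0,"fingers":1},
    {"dx":-2,"dy":-5,"dz":6,"turn":0.03,"fingers":1},
    {"dx":-3,"dy":-10,"dz":0,"turn":0.06,"fingers":1},
    {"dx":-5,"dy":-14,"dz":0,"turn":0.08,"fingers":1},
    {"dx":-6,"dy":-14,"dz":0,"turn":0.08,"fingers":1},
    {"dx":-6,"dy":-14,"dz":0,"turn":0.08,"fingers":1},
    {"dx":-6,"dy":-14,"dz":0,"turn":0.08,"fingers":1},
    {"dx":-6,"dy":-14,"dz":0,"turn":0.08,"fingers":1},
    {"dx":-6,"dy":-14,"dz":0,"turn":0.08,"fingers":1},
    {"dx":-6,"dy":-14,"dz":0,"turn":0.08,"fingers":1},
    {"dx":-6,"dy":-14,"dz":0,"turn":0.08,"fingers":1},
    {"dx":-6,"dy":-14,"dz":0,"turn":0.08,"fingers":1},
    {"dx":-6,"dy":-14,"dz":0,"turn":0.08,"fingers":1},
    {"dx":-6,"dy":-14,"dz":0,"turn":0.08,"fingers":1},
    {"dx":-6,"dy":-14,"dz":0,"turn":0.08,"fingers":1},
    {"dx":-6,"dy":-14,"dz":0,"turn":0.08,"fingers":1},
    {"dx":-6,"dy":-14,"dz":0,"turn":0.08,"fingers":1},
    {"dx":0,"dy":0,"dz":0,"turn":0,"fingers":1},
  ],
  squeeze=40,
)

```text
clock: 26.77
position: [0.5202, -0.2309, 0.31]
ee_rot: [-0.024, 0.799, 0.6, -0.029]
contact_force: [-0.1, -0.0, -1.0]
width: 0.0069
```

```bash
python3 sc.py; python3 - <<'E'
from h import *
import pickle
a0,b0=pickle.load(open("im0.pkl","rb"))
Rk=np.array([.5171,-.2711,0]);g=-.22
R=np.array([[np.cos(g),-np.sin(g),0],[np.sin(g),np.cos(g),0],[0,0,1]])
def W(p): return Rk+R@np.array(p)
for nm,im in(("side",a0),("top",b0)):
    print(nm,"rim",proj(im,[W([sx*.07,sy*.045,.018]) for sx,sy in((1,1),(1,-1),(-1,-1),(-1,1))]).round(1).tolist(),
     "hoops",proj(im,[W([sx*.048,sy*.018,.066]) for sx,sy in((1,1),(1,-1),(-1,-1),(-1,1))]).round(1).tolist())
a=get_image("side");b=get_image("top");pickle.dump((a,b),open("im10.pkl","wb"))
for nm,im in(("side",a),("top",b)):
    for d in masks_of(im,"rack")[:2]:
        ys,xs=np.nonzero(d["region"]);r=cv2.minAreaRect(np.c_[xs,ys].astype(np.float32));print(nm,round(d["p"],2),r,cv2.boxPoints(r).round(1).tolist())
    print(proj(im,[W([sx*.07,sy*.045,.018]) for sx,sy in((1,1),(1,-1),(-1,-1),(-1,1))]).mean(0))
E
```

```text
t 26.77 pos [ 0.5202 -0.2309  0.31  ] yaw 1.2879 tilt [-0.074  0.003] w 0.0069 F [-0.1 -0.  -1. ] M [-0.   -0.04  0.05] tips 0.011
side 0.83 [245.0, 154.0] 418 bbox 232 146 266 164 rgb [212.0, 187.0, 69.0]
side 0.81 [269.0, 120.0] 943 bbox 254 98 283 135 rgb [96.0, 95.0, 95.0]
top 0.97 [377.0, 192.0] 694 bbox 352 169 393 206 rgb [184.0, 174.0, 54.0]
side rim [[243.5, 180.2], [250.2, 166.4], [289.1, 172.1], [284.3, 186.5]] hoops [[251.9, 165.0], [254.6, 159.5], [282.2, 163.5], [280.1, 169.1]]
top rim [[310.1, 180.7], [339.2, 186.6], [331.1, 231.7], [301.6, 225.5]] hoops [[319.7, 186.5], [331.8, 189.0], [326.0, 221.0], [313.7, 218.5]]
side 0.73 ((265.7432556152344, 174.54055786132812), (42.743736267089844, 27.125831604003906), 9.462321281433105) [[242.39999389648438, 184.39999389648438], [246.89999389648438, 157.60000610351562], [289.1000061035156, 164.6999969482422], [284.6000061035156, 191.39999389648438]]
[266.76738441 176.32148441]
top 0.6 ((319.3461608886719, 208.76922607421875), (30.005765914916992, 39.41933822631836), 11.309932708740234) [[300.79998779296875, 225.1999969482422], [308.5, 186.5], [337.8999938964844, 192.39999389648438], [330.20001220703125, 231.0]]
[320.49592329 206.12113703]
```

```bash
cat > pr.py <<'E'
from h import *
from st import st
s,R=st();p=s["position"];yw=np.arctan2(R[1,0],R[0,0])-np.pi/2
e=np.array([np.cos(yw),np.sin(yw),0])
for nm in("side",):
    a=get_image(nm)
    for off in(0,.006):
        print("pred top/bot",proj(a,[p+e*.045*sx+np.array([0,0,zz+off]) for zz in(0,-.11) for sx in(1,-1)]).round(1).tolist())
    for d in masks_of(a,"screen"):
        r=d["region"]
        if a["pixels"][r].mean(0)[2]<80: continue
        ys,xs=np.nonzero(r)
        print(round(d["p"],2),[(v,int(xs[ys==v].min()),int(xs[ys==v].max())) for v in range(ys.min(),ys.max()+1,4)],"bbox",xs.min(),ys.min(),xs.max(),ys.max())
        print("low by col",[(int(c),int(ys[xs==c].max())) for c in range(xs.min(),xs.max()+1,4)])
E
python3 pr.py
```

```text
t 27.17 pos [ 0.5216 -0.228   0.3097] yaw 1.289 tilt [-0.073  0.005] w 0.0066 F [-0.3 -0.7 -1.3] M [ 0.04 -0.09  0.04] tips 0.011
pred top/bot [[253.5, 98.7], [283.3, 102.9], [253.1, 132.4], [281.2, 137.0]]
pred top/bot [[253.5, 96.8], [283.4, 100.9], [253.1, 130.7], [281.3, 135.2]]
0.95 [(99, 255, 260), (103, 254, 283), (107, 254, 283), (111, 253, 282), (115, 254, 282), (119, 254, 281), (123, 254, 281), (127, 254, 281), (131, 255, 280)] bbox 253 99 283 134
low by col [(253, 112), (257, 132), (261, 132), (265, 133), (269, 133), (273, 134), (277, 134), (281, 130)]
```

>>> play_rows(
  series=[
    {"dx":-1,"dy":-10,"dz":0,"turn":0.03,"fingers":1},
    {"dx":-1,"dy":-12,"dz":-5,"turn":0.03,"fingers":1},
    {"dx":-1,"dy":-12,"dz":-10,"turn":0,"fingers":1},
    {"dx":0,"dy":-6,"dz":-15,"turn":0,"fingers":1},
    {"dx":0,"dy":0,"dz":-15,"turn":0,"fingers":1},
    {"dx":0,"dy":0,"dz":-15,"turn":0,"fingers":1},
    {"dx":0,"dy":0,"dz":-15,"turn":0,"fingers":1},
    {"dx":0,"dy":0,"dz":-10,"turn":0,"fingers":1},
    {"dx":0,"dy":0,"dz":0,"turn":0,"fingers":1},
    {"dx":0,"dy":0,"dz":0,"turn":0,"fingers":1},
  ],
)

```text
clock: 28.1
position: [0.5184, -0.2702, 0.2186]
ee_rot: [-0.023, 0.781, 0.623, -0.028]
contact_force: [-0.2, -0.2, -0.2]
width: 0.0063
```

```bash
python3 pr.py
```

```text
t 28.1 pos [ 0.5184 -0.2702  0.2186] yaw 1.347 tilt [-0.073  0.001] w 0.0063 F [-0.2 -0.2 -0.2] M [ 0.01 -0.06 -0.03] tips 0.011
pred top/bot [[254.3, 121.2], [282.4, 124.7], [253.9, 151.5], [280.5, 155.3]]
pred top/bot [[254.4, 119.4], [282.5, 123.0], [253.9, 149.9], [280.6, 153.7]]
0.96 [(121, 256, 261), (125, 254, 282), (129, 254, 282), (133, 254, 281), (137, 254, 281), (141, 254, 281), (145, 254, 281), (149, 255, 281), (153, 269, 280)] bbox 254 121 282 154
low by col [(254, 147), (258, 151), (262, 151), (266, 152), (270, 153), (274, 153), (278, 154), (282, 131)]
```

>>> play_rows(
  series=[
    {"dx":-0.5,"dy":-1,"dz":-10,"turn":0,"fingers":1},
    {"dx":0,"dy":0,"dz":-12,"turn":0,"fingers":1},
    {"dx":0,"dy":0,"dz":-12,"turn":0,"fingers":1},
    {"dx":0,"dy":0,"dz":-12,"turn":0,"fingers":1},
    {"dx":0,"dy":0,"dz":-12,"turn":0,"fingers":1},
    {"dx":0,"dy":0,"dz":-10,"turn":0,"fingers":1},
    {"dx":0,"dy":0,"dz":-6,"turn":0,"fingers":1},
    {"dx":0,"dy":0,"dz":0,"turn":0,"fingers":1},
    {"dx":0,"dy":0,"dz":0,"turn":0,"fingers":1},
  ],
)

```text
clock: 28.95
position: [0.5217, -0.2737, 0.1461]
ee_rot: [-0.015, 0.781, 0.623, -0.026]
contact_force: [0.7, 0.1, -1.6]
width: 0.0066
```

```bash
python3 pr.py
```

```text
t 28.95 pos [ 0.5217 -0.2737  0.1461] yaw 1.3473 tilt [-0.059 -0.008] w 0.0066 F [ 0.7  0.1 -1.6] M [-0.02 -0.09 -0.02] tips 0.011
pred top/bot [[253.1, 141.0], [280.1, 144.7], [252.7, 169.3], [278.4, 173.2]]
pred top/bot [[253.1, 139.4], [280.2, 143.0], [252.7, 167.8], [278.5, 171.7]]
0.74 [(141, 254, 259), (145, 253, 279), (149, 253, 279), (153, 253, 279), (157, 253, 279), (161, 253, 279), (165, 256, 279), (169, 262, 277)] bbox 253 141 279 171
low by col [(253, 162), (257, 165), (261, 165), (265, 169), (269, 170), (273, 171), (277, 169)]
```

>>> play_rows(
  series=[
    {"dx":-0.5,"dy":0,"dz":-7,"turn":0,"fingers":1},
    {"dx":0,"dy":0,"dz":-7,"turn":0,"fingers":1},
    {"dx":0,"dy":0,"dz":-6,"turn":0,"fingers":1},
    {"dx":0,"dy":0,"dz":-4,"turn":0,"fingers":1},
    {"dx":0,"dy":0,"dz":-3,"turn":0,"fingers":1},
    {"dx":0,"dy":0,"dz":0,"turn":0,"fingers":1},
  ],
)

```text
clock: 29.55
position: [0.5223, -0.2744, 0.1186]
ee_rot: [-0.013, 0.781, 0.623, -0.025]
contact_force: [-0.8, -0.6, -2.2]
width: 0.0063
```

```bash
python3 st.py
```

```text
t 29.55 pos [ 0.5223 -0.2744  0.1186] yaw 1.3472 tilt [-0.056 -0.011] w 0.0063 F [-0.8 -0.6 -2.2] M [ 0.03 -0.02  0.01] tips 0.011
```

>>> play_rows(
  series=[
    {"dx":0,"dy":0,"dz":-3,"turn":0,"fingers":1},
    {"dx":0,"dy":0,"dz":-2,"turn":0,"fingers":1},
    {"dx":0,"dy":0,"dz":0,"turn":0,"fingers":0.5},
    {"dx":0,"dy":0,"dz":0,"turn":0,"fingers":0},
    {"dx":0,"dy":0,"dz":0,"turn":0,"fingers":-1},
    {"dx":0,"dy":0,"dz":0,"turn":0,"fingers":-1},
    {"dx":0,"dy":0,"dz":0,"turn":0,"fingers":-1},
    {"dx":0,"dy":0,"dz":0,"turn":0,"fingers":-1},
    {"dx":0,"dy":0,"dz":0,"turn":0,"fingers":-1},
    {"dx":0,"dy":0,"dz":10,"turn":0,"fingers":-1},
    {"dx":0,"dy":0,"dz":15,"turn":0,"fingers":-1},
    {"dx":0,"dy":0,"dz":20,"turn":0,"fingers":-1},
    {"dx":0,"dy":0,"dz":20,"turn":0,"fingers":-1},
    {"dx":0,"dy":0,"dz":20,"turn":0,"fingers":-1},
    {"dx":-10,"dy":0,"dz":20,"turn":0,"fingers":-1},
    {"dx":-20,"dy":0,"dz":10,"turn":0,"fingers":-1},
    {"dx":-30,"dy":0,"dz":0,"turn":0,"fingers":-1},
    {"dx":-30,"dy":0,"dz":0,"turn":0,"fingers":-1},
    {"dx":-15,"dy":0,"dz":0,"turn":0,"fingers":-1},
    {"dx":0,"dy":0,"dz":0,"turn":0,"fingers":-1},
  ],
)

```text
clock: 31.22
position: [0.4169, -0.2756, 0.2449]
ee_rot: [-0.007, 0.781, 0.624, -0.024]
contact_force: [-1.1, 0.7, 0.3]
width: 0.0854
```

```bash
python3 sc.py; python3 g.py; python3 - <<'E'
from h import *
import pickle
a,b=pickle.load(open("im8.pkl","rb"))
Rk=np.array([.5175,-.272,0]);g=-.22
R=np.array([[np.cos(g),-np.sin(g),0],[np.sin(g),np.cos(g),0],[0,0,1]])
for le in(-.19,0,.19):
  q=[Rk+R@np.array([.0045+sx*.045,le*zz,.011+zz]) for zz in(.11,0) for sx in(1,-1)]
  print(le,proj(a,q).round(1).tolist(),proj(b,q).round(1).tolist())
for nm,im in(("side",a),("top",b)):
    for d in masks_of(im,"screen") if 0 else []: pass
C=np.array([.577,-.014,.118]);n=np.array([-.5,-.006,.866]);u=np.array([.866,.0104,.5]);y=np.cross(n,u)
G=cv2.cvtColor(b["pixels"],cv2.COLOR_RGB2GRAY)
for th in(.9,1.0,1.1,1.2):
    e=np.cos(th)*u+np.sin(th)*y
    print(th,[(proj(b,C+s*.033*e)[0].round(1).tolist()) for s in(1,-1)])
v=cv2.resize(G[165:200,212:256],None,fx=4,fy=4,interpolation=cv2.INTER_CUBIC)
c=cv2.HoughCircles(cv2.GaussianBlur(v,(5,5),0),cv2.HOUGH_GRADIENT,1,30,param1=60,param2=14,minRadius=7,maxRadius=16)
if c is not None: print([(212+x/4,165+yy_/4,r/4) for x,yy_,r in c[0]])
E
```

```text
t 31.22 pos [ 0.4169 -0.2756  0.2449] yaw 1.3498 tilt [-0.046 -0.019] w 0.0854 F [-1.1  0.7  0.3] M [-0.03 -0.06 -0.  ] tips 0.011
side 0.96 [265.0, 161.0] 740 bbox 253 148 279 179 rgb [105.0, 105.0, 105.0]
side 0.51 [242.0, 150.0] 260 bbox 232 147 252 163 rgb [220.0, 197.0, 72.0]
top 0.72 [325.0, 197.0] 142 bbox 321 185 331 211 rgb [115.0, 118.0, 118.0]
top 0.67 [375.0, 177.0] 321 bbox 364 164 393 192 rgb [188.0, 177.0, 54.0]
sl [(1, [267.0, 300.0]), (15, [262.4, 304.4])]
sr [(14, [290.5, 299.29])]
th [(3, [139.0, 203.0]), (22, [134.36, 207.68]), (3, [140.0, 208.0])]
tl [(3, [144.0, 226.0]), (7, [139.0, 226.71]), (1, [144.0, 230.0]), (5, [140.6, 231.6])]
[0.5214 0.2838 0.0437]
[0.4613 0.2679 0.0453]
spanner [(0.7, [265.0, 162.0], 735), (0.56, [275.0, 300.0], 775)]
spanner [(0.86, [136.0, 214.0], 349)]
screen [(0.75, [239.0, 152.0], 250), (0.7, [264.0, 161.0], 704)]
screen [(0.62, [326.0, 200.0], 177), (0.57, [378.0, 174.0], 281)]
-0.19 [[254.4, 144.8], [280.9, 148.4], [252.5, 175.5], [278.0, 179.4]] [[336.5, 185.1], [330.8, 216.4], [323.4, 190.4], [318.1, 219.1]]
0 [[252.9, 147.8], [279.6, 151.5], [252.5, 175.5], [278.0, 179.4]] [[329.1, 183.6], [323.4, 214.9], [323.4, 190.4], [318.1, 219.1]]
0.19 [[251.3, 150.9], [278.4, 154.7], [252.5, 175.5], [278.0, 179.4]] [[321.7, 182.1], [315.9, 213.4], [323.4, 190.4], [318.1, 219.1]]
0.9 [[223.6, 174.7], [242.7, 188.0]]
1.0 [[223.0, 175.6], [243.3, 187.1]]
1.1 [[222.5, 176.6], [243.9, 186.1]]
1.2 [[222.0, 177.6], [244.3, 185.1]]
[(np.float32(243.625), np.float32(185.125), np.float32(2.2)), (np.float32(222.625), np.float32(178.375), np.float32(2.4)), (np.float32(215.625), np.float32(168.125), np.float32(2.95))]
```

```bash
python3 -c "
from rig import sign_off
print(sign_off())"
```

```text
the job is handed in; nothing more can be done
None
```

The job is done and handed in at about 31 s of the 72 s. All of my last checks agreed with the goal, but `sign_off` gave no verdict.

**What I did**
- **Spanner into the collar:** I took the spanner from its rest. The moves allow no deliberate tilt of the tool, so I hinged the uphill prong in its hole to swing the spanner to the slope. The fit then put the prong tips about 13 mm into the holes.
- **Turning:** I turned the collar with the slightly opened fingers around the wooden handle, so the gripper never aimed at the collar or its arm.
- **Spanner back:** I pulled the spanner out, corrected a lean in the grip as I set it down, and released it in its rest.
- **Screen:** I drew the screen out along its slot, stood it between the hoops of the rack, released it and moved the arm clear.

**Last checks (from camera measurements)**
- **Collar:** the keeper's corners and the two holes fit about 1.2 rad, the stop.
- **Spanner:** it is level and upright, about 2 mm along and 3 mm across from the rest's middle, within the allowed 12 mm and 7 mm.
- **Screen:** its outline matches a nearly upright stand on the rack floor, about 5 mm from the middle along the hoops.
- **Robot:** the gripper is open and clear, with force readings at the noise level.

**Not checked or off**
- My first try at tilting the spanner, by pressing it on the collar's face, slid. I mended it with the hinge.
- I used all 12 views before the end, so the final state was checked by numbers and not by eye.
- I did not measure the cup, clay and beaker at the end. My route kept clear of them.

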